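# Pin the nut press lever and lock it with a spring cotter

### The job

The pivot pin of the nut press has worked its way out: push it back fully home through the bracket and lever. Then take the spring cotter standing in the wooden block, find the cross hole in the end of the pin with its straight leg (the pin has turned a little, so swing the hole upright) and push the leg down through it until the bow snaps over the pin and the cotter sits home; let go. Feel your way, never force anything on the press, and leave the other things on the counter where they are.

Things in the scene. Friction and masses are not known exactly. Their poses are not given: they have to be found in the camera images.
- press: Hand lever nut press, fixed. Origin on the counter under the pivot; x along the lever to its wooden grip, y along the pivot pin, z up. Base board x -60 to 220 mm, 110 wide, 16 thick. Bracket cheeks 34 wide, outer faces at y = -17 and 17, tops at 117 mm. A fixed spacer sleeve, 28 across, covers the pin from y = -17 to -33. Pin axis at z = 100 mm. Grip end at x = 313, z = 133. Damaged above 40 N.
- pin (a joint): How far the pivot pin has backed out along the press's +y, m: 0 is fully home, at a hard stop; it slides on about 4 N of friction. While it is out, its cross hole is hidden in the sleeve. The pin also turns stiffly about its own axis (about 0.04 N m, 4 N at the hole's mouth) and stays where it is turned. Pushed with more than 40 N it is damaged.
- pin_head (a point): Centre of the outer face of the pin's head, on the pin axis (32 mm disc, 8 mm thick, at the +y end). Push it along the press's -y. Moves with the pin; axes as the press. The leg's foot stands 10 to 11 mm above the pin's axis on solid pin, and drops below 5.5 mm in the hole's mouth.
- pin_hole (a point): Point on the pin's axis in the middle of the cross hole; axes as the press, not turning with the pin. Steel pin, 22 mm across, end 16 mm beyond the hole. Hole 8 mm wide, right through; its top starts turned 15 to 30 degrees from upright towards the lever (+x), which no reading tells: feel for its mouth and swing it upright with the leg. Pin home: at y = -41 mm, 8 mm past the sleeve.
- cotter: Steel spring cotter, 82 mm long, 60 g, upright in the block's slot with play (leans a few degrees). Origin at the foot of the straight leg, z up the leg, x to the bow, y across its flat plane. Leg 6 mm round, round end, to z = 51. On top a flat finger tab to grasp: x -11 to 15, 14 mm thick along y, z 51 to 82. It goes in either way round, its flat plane square to the pin's axis.
- bow (a joint): How far the bow is sprung open, rad: 0 relaxed, about 0.15 as its throat passes the pin, near 0 once snapped over. The bow is a 5 mm wire at +x of the leg, out to x = 19 mm, z 12 to 56: flared foot, throat 7 mm from the leg's axis at z = 28, pocket for the pin at z = 38. It meets the pin when the foot is about 18 mm below the pin's axis, needs 10 to 20 N and snaps over 12 to 14 mm deeper.
- cotter_seat (a point): Point on the leg's axis 38 mm above its foot; with the cotter home it lies on the pin's axis, at pin_hole. 2 mm deeper the tab's underside meets the top of the pin, hard. Axes as the cotter.
- cotter_tab (a point): Point in the finger tab, 8 mm below its top, mid-thickness: where to grasp. Axes as the cotter.
- block: Fixed wooden block 130 x 50 x 38 mm, origin under its centre. The cotter's slot (26 x 8 mm, 30 mm deep, long along x) is centred at x = +42 mm; a spare thin pin stands at x = -42 mm, top 64 mm above the counter.
- tub_peas: Clear tub of dried peas, 104 mm across, 68 mm high, bystander; origin under its centre.
- nut_bowl: Steel bowl of walnuts, 150 mm across, 60 mm high, bystander; origin under its centre.
- wrench: Steel wrench lying on the counter, about 180 mm long, bystander.
- brush: Hand brush lying on the counter, about 200 mm long, bystander.
- oil_tin: Small oil tin, 48 mm across, 75 mm high, bystander; origin under its centre.
- scoop: Nut scoop with a yellow handle, 170 mm long, 28 mm high, bystander.
Mind the look-alikes: they are no part of the job. Leave any green or yellow look-alike of the cotter alone.

How it is judged:
On the way, in this order (a step that is already met when the one before it is completed fails the run):
1. the pivot pin is pushed fully home (value of joint pin below 0.002 m), for 0.2 s.
2. the cotter is lifted out of the block (height (world z) of cotter above 0.05 m), for 0.1 s.
At the end, for the whole second after the job is handed in: The pin is home (within 5 mm, the cotter's own play), the cotter's leg is through the cross hole with its seat point within 4.5 mm of the hole's middle and its flat plane square to the pin within 0.25 rad, the bow is closed round the pin (under 0.06 rad), and the cotter is at rest (value of joint pin below 0.005 m and distance between cotter_seat and pin_hole below 0.0045 m and angle between the y axis of cotter and the y axis of pin_hole, either way round below 0.25 rad and value of joint bow below 0.06 rad and linear speed of cotter below 0.02 m/s); the robot touches nothing.
It fails at once if the press, its pin or the cotter in it is forced (more than 40 N) (contact force between press and anything else above 40 N).
It fails at once if a bystander is moved more than 30 mm (distance of any of tub_peas, nut_bowl, wrench, brush, oil_tin, scoop from where it was at the start of the episode above 0.03 m).
It also fails if it takes over 61 s, if anything falls off the work surface, if the arm or the gripper's body presses on something with over 40 N, if the wrist force passes 120 N, or if a joint passes its speed limit or range.

### The arm

A 6-joint arm with a two-finger parallel gripper is mounted at the origin on the work surface. World frame = base frame: x ahead of the robot, y to its left, z up, the work surface at z = 0. Lengths are in m, angles in rad, forces in N, time in s.
With the tool pointing down it reaches from about 0.375 to 0.975 m from the base axis. Payload 3.8 kg.
Tool frame: the origin (TCP) lies at the very end of the fingers, on their centre line; the grasp point (between the pads) lies 19 mm behind it; z points along the fingers, y is the direction in which the jaws open and shut (so a half turn about z gives the same grasp; the last joint's range is limited). The gripper opens to 88 mm and grips with 3 to 60 N. Pads are 18 mm wide; open, the fingers measure 123 mm over their backs; the gripper's body (75 mm by 187 mm) begins 45 mm behind the grasp point.
Start: joints at [-1.207, 0.264, 1.604, -0, 1.274, -0.037], TCP at [0.263, -0.622, 0.239] pointing down, gripper open.
Joint ranges: [-2.63, 2.63], [-0.94, 2.18], [0.31, 2.57], [-1.31, 4.45], [0, 2.66], [-2.55, 2.55]. Speed limits (rad/s): [2.57, 2.57, 3.14, 3.14, 3.14, 3.14].

### API

Orientations are given as a unit quaternion [x, y, z, w].
In Python, from bench import * gives the robot as it stands.
- The arm moves only by the tool jog_arm, never from a script. Its argument "moves" is a list of rows, each an object with "fingers": the finger opening in cm, from 0 to 8.81; "translation": the shift along the world's x, y, z in cm, a list of three; "twist": the turn about the world's z in rad. A call has 1 to 8 rows; each row is the pose to reach, as a shift and turn from the pose commanded when the call began; what a row does not reach only later rows make up. A row lasts 1/12 s, in which the tool goes at most 41.7 mm and 7.16 degrees, less where a joint would pass 70% of its speed; a pose out of reach is approached as far as the arm can. A call with a gripper value outside its range is refused whole. The fingers move at their own pace and stop on an object; the grip force is fixed at half the most. Time passes only in rows, so rows that repeat a pose let the fingers close. It gives the time, the measured TCP pose, the force and the opening at its end, in the units of the state.
- state(): the state, without advancing time (a new reading comes with each control period).
- camera(name): name is "side" or "top" or "wrist"; returns (picture, depth): 480x640x3 uint8, red, green, blue; 480x640 float32, m along the optical axis (not along the pixel's ray), 0 where there is no reading.
- camera_params(name): a dict with "camera_matrix" (3x3 intrinsics, pixels), "eye" and "attitude" of the camera in the world. Camera axes: x right, y up, looking along -z (the intrinsics and any distortion apply to the point x, -y, -z); pixel columns grow to the right and rows downward; lengths in m; the calibration is good to about 2 mm. The wrist camera is an equidistant fisheye: a pixel r from the principal point sees the ray r / f radians off the axis. A picture is of the moment at which its call begins: read the wrist's pose just before it. camera_params takes no time and is no camera call; for the wrist camera it gives the pose at the moment of the call.
- job_done(): hands the job in, once; it reports no verdict.
The state is a dict: "time": time; "joint_pos": joint angles; "qd": joint speeds; "joint_torque": joint torques, N m; "eef_pos": TCP position; "eef_rot": TCP orientation; "wrist_force": force on the tool from outside, world axes, zero at the start; "ft_torque": the same for the moment, N m; "grip_width": finger opening in m.
Only numpy, scipy, OpenCV 4.12 (cv2) and the standard library are available. Lean on these libraries where they do the work, as an engineer would, in place of code of your own. Each camera call takes 0.05 s, during which the arm holds its last target.

## Working session

There is one attempt and no reset: what is moved stays moved. The work goes in short steps, Python scripts to look and compute and a tool call to move; the robot and the scene stay as the last step left them, time stands still between calls to the robot, and variables do not carry over. Pictures are saved under pics/ and viewed, and the job is handed in when it is done.

Besides the shell and the picture viewer there is one more tool, called as name(argument=value, ...), one argument or row to a line, values as JSON. jog_arm: Moves the arm, as the interface text tells. Its arguments: {"type":"object","properties":{"moves":{"type":"array"}},"required":["moves"]}

```bash
mkdir -p pics; ls; cat > h.py <<'E'
from bench import *
import numpy as np, cv2
def snap(n,f):
    p,d=camera(n); c=camera_params(n)
    np.savez('pics/'+f+'.npz',p=p,d=d,K=c['camera_matrix'],eye=c['eye'],att=np.array(c['attitude']))
    cv2.imwrite('pics/'+f+'.png',p[:,:,::-1]); return p,d,c
E
python3 - <<'E'
from h import *
s=state()
print(s)
for n in('side','top','wrist'):
    p,d,c=snap(n,n+'0'); print(n,c)
print(state()['time'])
E
```

```text
pics
{'time': 0.0, 'joint_pos': array([-1.20689898e+00,  2.64752442e-01,  1.60537704e+00, -4.62985141e-05,
        1.27371582e+00, -3.68764768e-02]), 'qd': array([-0.00129883, -0.00187473,  0.00069814,  0.00052489,  0.00055812,
        0.0014922 ]), 'joint_torque': array([ 6.54124651e-04, -5.02107954e+01, -3.56879282e+01,  7.29790237e-02,
        2.94883491e-02, -2.06745058e-04]), 'eef_pos': array([ 0.26308036, -0.62083799,  0.23738686]), 'eef_rot': array([ 9.79987661e-01,  1.99055056e-01, -2.05178890e-04, -1.10770068e-03]), 'wrist_force': array([ 1.11696949,  0.07189993, -0.26911588]), 'ft_torque': array([-0.02817417,  0.01274511,  0.05176011]), 'grip_width': 0.08852907046453055}
side {'camera_matrix': array([[532.17757798,   0.        , 321.44911707],
       [  0.        , 532.17757798, 244.61297337],
       [  0.        ,   0.        ,   1.        ]]), 'eye': array([ 0.47621733, -0.97903799,  1.00758441]), 'attitude': array([ 0.40321373, -0.01674252, -0.01401965,  0.91484525])}
top {'camera_matrix': array([[436.27545996,   0.        , 315.36687956],
       [  0.        , 436.27545996, 236.57355706],
       [  0.        ,   0.        ,   1.        ]]), 'eye': array([0.33017137, 0.00485267, 1.33369169]), 'attitude': array([-0.05013532,  0.0553211 ,  0.70915182, -0.70109181])}
wrist {'camera_matrix': array([[371.64829954,   0.        , 317.13865136],
       [  0.        , 371.64829954, 238.90806444],
       [  0.        ,   0.        ,   1.        ]]), 'eye': array([ 0.33106169, -0.59279326,  0.38366734]), 'attitude': array([-0.12013106,  0.08083232, -0.54614529,  0.82508181])}
0.15
```

View pics/side0.png

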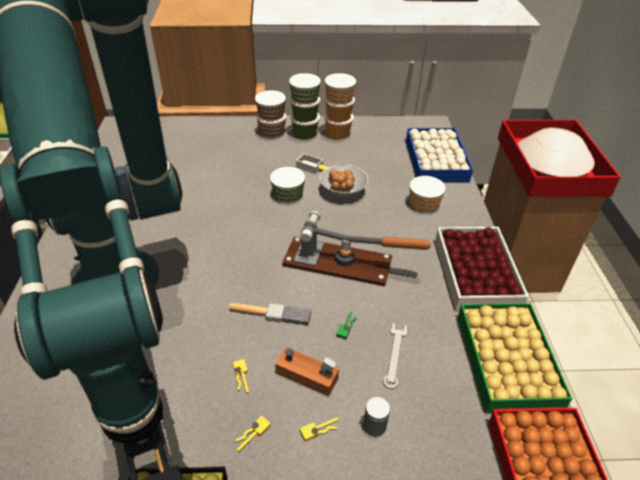

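View pics/top0.png

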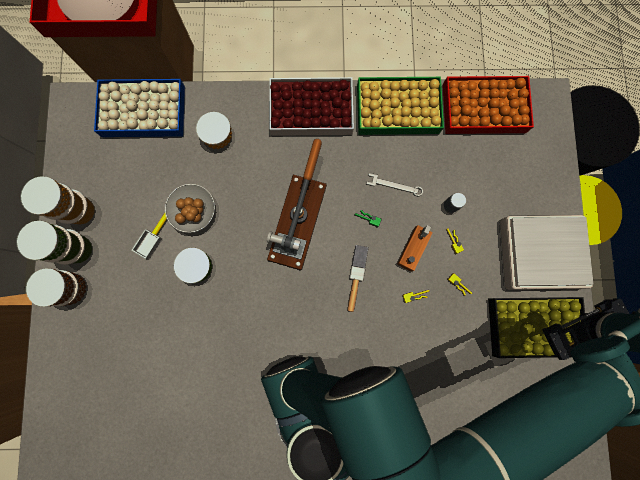

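View pics/wrist0.png

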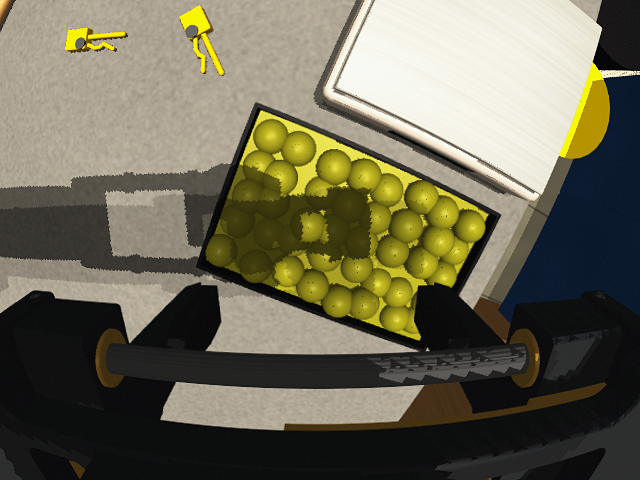

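```bash
python3 - <<'E'
import cv2
a=cv2.imread('pics/top0.png'); b=cv2.imread('pics/side0.png')
r=lambda im,x0,y0,x1,y1,w,h:cv2.resize(im[y0:y1,x0:x1],(w,h),interpolation=cv2.INTER_CUBIC)
cv2.imwrite('pics/c1.png',r(a,255,130,335,280,400,600)[:600])
cv2.imwrite('pics/c2.png',r(a,390,215,440,275,500,600))
cv2.imwrite('pics/c3.png',r(b,270,200,430,290,800,450))
cv2.imwrite('pics/c4.png',r(b,265,335,350,400,784,600))
E
```

```text
(no output)
```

View pics/c1.png

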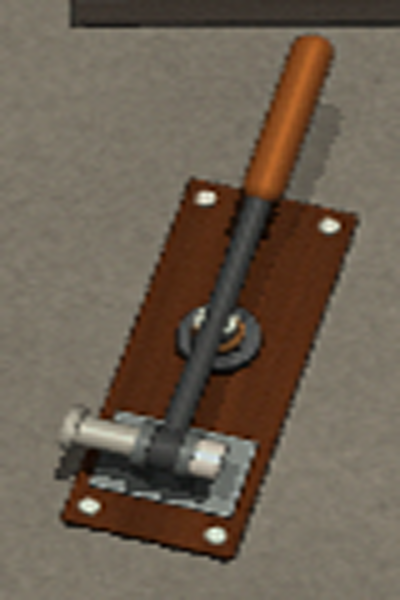

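View pics/c2.png

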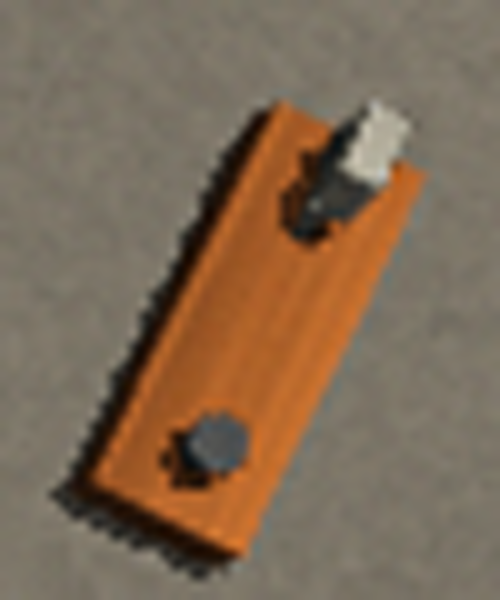

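View pics/c3.png

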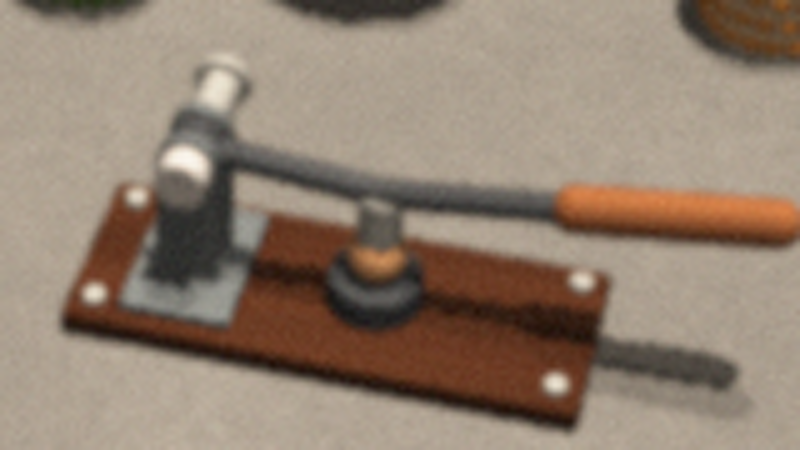

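View pics/c4.png

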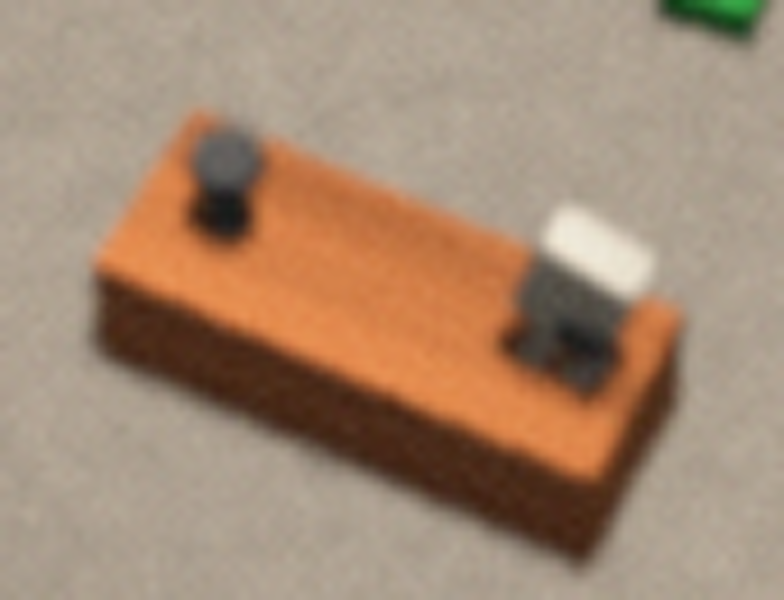

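```bash
cat >> h.py <<'E'
from scipy.spatial.transform import Rotation as R
def ld(f):
    return np.load('pics/'+f+'.npz')
def rays(z,uv,fish=False):
    K=z['K']; uv=np.atleast_2d(uv).astype(float)
    x=(uv[:,0]-K[0,2])/K[0,0]; y=(uv[:,1]-K[1,2])/K[1,1]
    if fish:
        r=np.hypot(x,y)+1e-12; s=np.sin(r)/r
        d=np.c_[x*s,-y*s,-np.cos(r)]
    else: d=np.c_[x,-y,-np.ones_like(x)]
    return R.from_quat(z['att']).apply(d)
def plane(z,uv,h,fish=False):
    d=rays(z,uv,fish); e=z['eye']; t=(h-e[2])/d[:,2]; return e+d*t[:,None]
def proj(z,P,fish=False):
    q=R.from_quat(z['att']).inv().apply(np.atleast_2d(P)-z['eye']); K=z['K']
    a=np.c_[q[:,0],-q[:,1]]; 
    if fish:
        n=np.hypot(a[:,0],a[:,1])+1e-12; th=np.arctan2(n,-q[:,2]); a=a/n[:,None]*th[:,None]
    else: a=a/-q[:,2:3]
    return a*[K[0,0],K[1,1]]+[K[0,2],K[1,2]]
def cloud(z,fish=False):
    v,u=np.mgrid[0:480,0:640]; uv=np.c_[u.ravel(),v.ravel()]
    d=rays(z,uv,fish); ax=R.from_quat(z['att']).apply([0,0,-1]); 
    P=z['eye']+d*(z['d'].ravel()/(d@ax))[:,None]
    return P.reshape(480,640,3)
E
python3 - <<'E'
from h import *
for n,box in (('top0',(255,130,335,280)),('side0',(270,200,430,290))):
    z=ld(n); P=cloud(z); p=z['p']; hsv=cv2.cvtColor(p,cv2.COLOR_RGB2HSV)
    x0,y0,x1,y1=box
    m=np.zeros((480,640),bool); m[y0:y1,x0:x1]=1
    print(n,'table z',np.median(P[300:340,250:300,2]) if n=='top0' else np.median(P[300:310,200:220,2]))
    h,s,v=[hsv[...,i].astype(int) for i in range(3)]
    b=m&((h<12)|(h>172))&(s>120)&(v<130)&(abs(P[...,2]-.016)<.008)
    print(b.sum(), np.median(P[b][:,2]))
    vv,uu=np.nonzero(b); Q=plane(z,np.c_[uu,vv],.016)[:,:2]
    (c,sz,a)=cv2.minAreaRect((Q*1000).astype(np.float32)); print('rect',c,sz,a)
    # pin region: light low-saturation, z>.085
    b=m&(P[...,2]>.075)&(P[...,2]<.2)
    cv2.imwrite('pics/m_'+n+'.png',cv2.resize((b[y0:y1,x0:x1]*255).astype(np.uint8),None,fx=5,fy=5))
    b2=b&(s<60)&(v>110)
    for q in P[b2][::6]: print(np.round(q*1000).astype(int),end=' ')
    print()
# block
for n,box in (('top0',(390,215,440,275)),('side0',(265,335,350,400))):
    z=ld(n); P=cloud(z); p=z['p']; hsv=cv2.cvtColor(p,cv2.COLOR_RGB2HSV)
    h,s,v=[hsv[...,i].astype(int) for i in range(3)]
    x0,y0,x1,y1=box; m=np.zeros((480,640),bool); m[y0:y1,x0:x1]=1
    b=m&(h<20)&(s>110)&(v>120)&(abs(P[...,2]-.038)<.008)
    vv,uu=np.nonzero(b); Q=plane(z,np.c_[uu,vv],.038)[:,:2]
    print(n,'block',cv2.minAreaRect((Q*1000).astype(np.float32)),np.median(P[b][:,2]))
    b=m&(P[...,2]>.075)
    print(P[b].round(4)[:30])
E
```

```text
top0 table z -0.000499337010468337
1707 0.015448211136998236
rect (577.0372314453125, 50.76287841796875) (108.79209899902344, 278.533935546875) 73.26676940917969
[604  53  92] [595  35  93] [529 121 109] [524 118 105] [520 118 110] [517 126 110] [517 106 109] [513 128 118] [515 112 105] [514  95 111] [512 123 109] [511 106 109] [511  89 110] [509 118 110] [508 100 113] [507  83 116] [506 109 109] [505  92 112] [505  50 111] [503 101 108] [501  61 117] [502  44 109] [499  64 115] [498  47 117] [496  55 114] [494  55 110] [490  55 113] [488  56 106] [485  56 107] [483  50 105] 
side0 table z 0.001905882947782489
1933 0.01797212366222678
rect (621.087890625, 153.88597106933594) (370.09735107421875, 282.09521484375) 68.07688903808594
[509 128 117] [506 128 113] [522 125 116] [512 123 114] [527 123 114] [514 122 112] [530 120 113] [517 117 112] [533 125 105] [517 113 112] [533 120 106] [516 108 113] [503 108 109] [519 103 113] [511  96 116] [527 115 100] [508  90 117] [525 117  95] [505  80 122] [522 100 106] [516  84 115] [490  83 110] [497  61 122] [492  64 116] [507  66 114] [497  55 1
[... 1628 characters left out ...]
 0.4762 -0.979   1.0076]
 [ 0.4762 -0.979   1.0076]
 [ 0.5292 -0.3213  0.0893]
 [ 0.5311 -0.3235  0.0923]
 [ 0.527  -0.3244  0.0902]
 [ 0.529  -0.3251  0.0911]
 [ 0.531  -0.3257  0.0919]
 [ 0.5332 -0.3244  0.0901]
 [ 0.5248 -0.3272  0.0908]
 [ 0.5267 -0.3286  0.0927]
 [ 0.5288 -0.3284  0.0923]
 [ 0.5311 -0.3265  0.0896]
 [ 0.5331 -0.3274  0.0907]
 [ 0.5353 -0.3253  0.0877]
 [ 0.5374 -0.3255  0.0879]
 [ 0.5246 -0.3313  0.0931]
 [ 0.5267 -0.3303  0.0915]
 [ 0.5288 -0.3298  0.0908]
 [ 0.5308 -0.3312  0.0927]
 [ 0.5328 -0.3318  0.0935]
 [ 0.535  -0.3295  0.0901]
 [ 0.5374 -0.3269  0.0864]
 [ 0.5392 -0.3293  0.0897]
 [ 0.5412 -0.3303  0.0911]
 [ 0.5224 -0.3339  0.0934]
 [ 0.5246 -0.3313  0.0896]]
```

```bash
python3 - <<'E'
from h import *
z=ld('top0'); P=cloud(z)
for n,uv,h in (('tub',(192,266),.068),('bowl',(190,209),.06),('tub2',(214,130),.07),('oil',(456,202),.075),('green',(368,218),.0),('brush',(358,265),.02),('wrenchL',(370,181),.005)):
    print(n,plane(z,uv,h).round(3),P[uv[1],uv[0]].round(3))
# head face: project candidate
y=np.array([.288,.958,0]);o=np.array([.5004,.0738,.1])
for yy in(.05,.055,.06,.065): 
  for n in('top0','side0'): print(yy,n,proj(ld(n),o+y*yy).round(1))
E
```

```text
tub [[0.438 0.353 0.068]] [0.438 0.353 0.069]
bowl [[0.609 0.366 0.06 ]] [0.607 0.365 0.066]
tub2 [[0.851 0.298 0.07 ]] [0.853 0.3   0.065]
oil [[ 0.618 -0.423  0.075]] [ 0.618 -0.423  0.075]
green [[ 0.587 -0.171  0.   ]] [ 0.587 -0.17   0.004]
brush [[ 0.44  -0.134  0.02 ]] [ 0.44  -0.134  0.018]
wrenchL [[ 0.705 -0.18   0.005]] [ 0.707 -0.181 -0.002]
0.05 top0 [[270.9 237.4]]
0.05 side0 [[313.2 217.4]]
0.055 top0 [[269.2 236.9]]
0.055 side0 [[313.7 216.3]]
0.06 top0 [[267.6 236.4]]
0.06 side0 [[314.2 215.1]]
0.065 top0 [[265.9 235.9]]
0.065 side0 [[314.7 214. ]]
```

jog_arm(
  moves=[
    {"fingers":0,"translation":[4,10,1],"twist":0.1},
    {"fingers":0,"translation":[8,20,1],"twist":0.2},
    {"fingers":0,"translation":[11,29,1],"twist":0.3},
    {"fingers":0,"translation":[14,38,1],"twist":0.4},
    {"fingers":0,"translation":[17,46,1],"twist":0.5},
    {"fingers":0,"translation":[20,54,1],"twist":0.6},
    {"fingers":0,"translation":[23,62,1],"twist":0.7},
    {"fingers":0,"translation":[25,70,1],"twist":0.8},
  ],
)

```text
time: 0.82
eef_pos: [0.3794, -0.3073, 0.2465]
eef_rot: [0.824, 0.567, 0.0, -0.0]
wrist_force: [0.6, -0.4, 0.3]
grip_width: 0.0369
```

jog_arm(
  moves=[
    {"fingers":0,"translation":[1.2,4,0],"twist":0.07},
    {"fingers":0,"translation":[2.4,8,0],"twist":0.07},
    {"fingers":0,"translation":[4,12,0],"twist":0.07},
    {"fingers":0,"translation":[5.5,16,0],"twist":0.07},
    {"fingers":0,"translation":[7,20,0],"twist":0.07},
    {"fingers":0,"translation":[8.5,24,0],"twist":0.07},
    {"fingers":0,"translation":[10,28,0],"twist":0.07},
    {"fingers":0,"translation":[11.5,32,0],"twist":0.07},
  ],
)

```text
time: 1.48
eef_pos: [0.4919, 0.0064, 0.2466]
eef_rot: [0.805, 0.594, 0.0, 0.0]
wrist_force: [0.2, 0.3, 0.1]
grip_width: 0.0008
```

```bash
python3 -c "
from h import *
s=state();print(s['eef_pos'],s['eef_rot'],s['time'],s['joint_pos'])"
```

```text
[0.49192881 0.00640508 0.24663755] [8.04782290e-01 5.93570082e-01 4.38542653e-05 1.49048510e-04] 1.4833 [-3.74912408e-02 -9.25552891e-02  1.97453885e+00 -1.87449780e-04
  1.25935470e+00  2.62387074e-01]
```

jog_arm(
  moves=[
    {"fingers":0,"translation":[1,4,0],"twist":0},
    {"fingers":0,"translation":[2,8,0],"twist":0},
    {"fingers":0,"translation":[2.8,12,0],"twist":0},
    {"fingers":0,"translation":[3.6,16.4,0],"twist":0},
    {"fingers":0,"translation":[3.6,16.4,-4],"twist":0},
    {"fingers":0,"translation":[3.6,16.4,-8],"twist":0},
    {"fingers":0,"translation":[3.6,16.4,-12],"twist":0},
    {"fingers":0,"translation":[3.6,16.4,-15.9],"twist":0},
  ],
)

```text
time: 2.15
eef_pos: [0.5275, 0.1689, 0.086]
eef_rot: [0.804, 0.594, 0.0, 0.0]
wrist_force: [0.7, 0.4, -0.1]
grip_width: 0.0007
```

```bash
python3 -c "
from h import *
snap('side','s1');s=state();print(s['eef_pos'],s['eef_rot'],s['time'])
import cv2
a=cv2.imread('pics/s1.png')[150:300,250:450];cv2.imwrite('pics/s1c.png',cv2.resize(a,(800,600)))"
```

```text
[0.52131419 0.16693048 0.07734136] [ 0.80458149  0.59380208 -0.00644788 -0.00247873] 2.2
```

View pics/s1c.png

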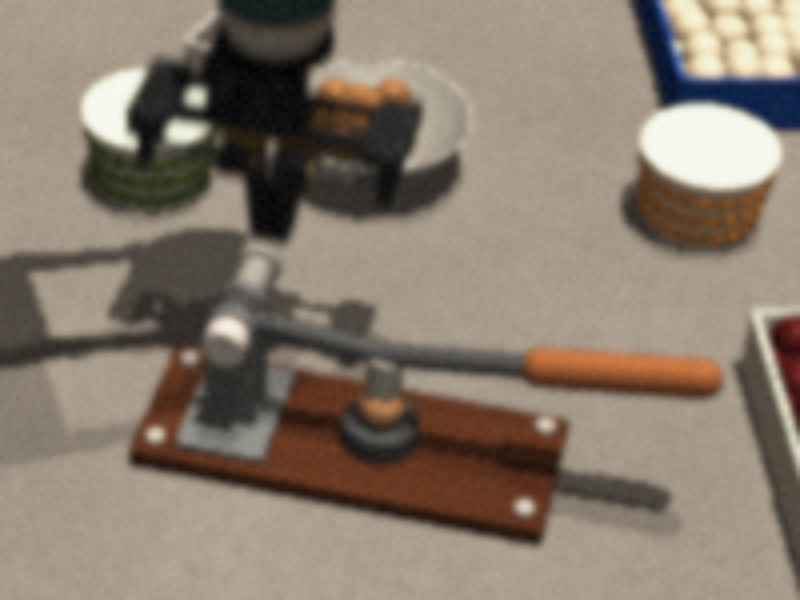

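jog_arm(
  moves=[
    {"fingers":0,"translation":[0,0,0],"twist":0},
    {"fingers":0,"translation":[-0.14,-0.5,0],"twist":0},
    {"fingers":0,"translation":[-0.3,-1,0],"twist":0},
    {"fingers":0,"translation":[-0.45,-1.5,0],"twist":0},
    {"fingers":0,"translation":[-0.6,-2,0],"twist":0},
    {"fingers":0,"translation":[-0.72,-2.4,0],"twist":0},
    {"fingers":0,"translation":[-0.8,-2.7,0],"twist":0},
    {"fingers":0,"translation":[-0.9,-3,0],"twist":0},
  ],
)

```text
time: 2.87
eef_pos: [0.5194, 0.138, 0.0886]
eef_rot: [0.805, 0.593, 0.001, 0.0]
wrist_force: [0.8, 4.1, 1.8]
grip_width: 0.0009
```

jog_arm(
  moves=[
    {"fingers":0,"translation":[-0.09,-0.3,0],"twist":0},
    {"fingers":0,"translation":[-0.18,-0.6,0],"twist":0},
    {"fingers":0,"translation":[-0.27,-0.9,0],"twist":0},
    {"fingers":0,"translation":[-0.36,-1.2,0],"twist":0},
    {"fingers":0,"translation":[-0.45,-1.5,0],"twist":0},
    {"fingers":0,"translation":[-0.54,-1.8,0],"twist":0},
    {"fingers":0,"translation":[-0.58,-1.95,0],"twist":0},
    {"fingers":0,"translation":[-0.62,-2.1,0],"twist":0},
  ],
)

```text
time: 3.53
eef_pos: [0.5131, 0.1171, 0.0879]
eef_rot: [0.805, 0.593, 0.0, 0.0]
wrist_force: [1.9, 4.4, 3.5]
grip_width: 0.0006
```

jog_arm(
  moves=[
    {"fingers":0,"translation":[-0.04,-0.12,0],"twist":0},
    {"fingers":0,"translation":[-0.07,-0.24,0],"twist":0},
    {"fingers":0,"translation":[-0.11,-0.36,0],"twist":0},
    {"fingers":0,"translation":[-0.14,-0.48,0],"twist":0},
    {"fingers":0,"translation":[-0.18,-0.6,0],"twist":0},
  ],
)

```text
time: 3.95
eef_pos: [0.5112, 0.1112, 0.0877]
eef_rot: [0.805, 0.594, 0.0, 0.0]
wrist_force: [3.9, 3.0, 3.4]
grip_width: 0.0006
```

jog_arm(
  moves=[
    {"fingers":0,"translation":[-0.03,-0.1,0],"twist":0},
    {"fingers":0,"translation":[-0.06,-0.2,0],"twist":0},
    {"fingers":0,"translation":[-0.09,-0.3,0],"twist":0},
  ],
)

```text
time: 4.2
eef_pos: [0.5102, 0.1082, 0.0877]
eef_rot: [0.805, 0.594, 0.0, 0.0]
wrist_force: [3.2, 3.3, 2.2]
grip_width: 0.0005
```

jog_arm(
  moves=[
    {"fingers":0,"translation":[-0.03,-0.1,0],"twist":0},
    {"fingers":0,"translation":[-0.06,-0.2,0],"twist":0},
  ],
)

```text
time: 4.37
eef_pos: [0.5096, 0.1062, 0.0877]
eef_rot: [0.805, 0.594, 0.0, 0.0]
wrist_force: [3.8, 3.7, 2.8]
grip_width: 0.0005
```

jog_arm(
  moves=[
    {"fingers":0,"translation":[-0.03,-0.1,0],"twist":0},
    {"fingers":0,"translation":[-0.03,-0.1,0],"twist":0},
  ],
)

```text
time: 4.53
eef_pos: [0.5092, 0.1053, 0.0877]
eef_rot: [0.805, 0.593, 0.0, 0.0]
wrist_force: [3.6, 2.6, 2.0]
grip_width: 0.0007
```

jog_arm(
  moves=[
    {"fingers":0,"translation":[-0.03,-0.1,0],"twist":0},
    {"fingers":0,"translation":[-0.03,-0.1,0],"twist":0},
  ],
)

```text
time: 4.7
eef_pos: [0.5093, 0.1052, 0.0878]
eef_rot: [0.805, 0.593, 0.001, -0.0]
wrist_force: [3.5, 6.8, 1.6]
grip_width: 0.0008
```

jog_arm(
  moves=[
    {"fingers":0,"translation":[-0.03,-0.1,0],"twist":0},
    {"fingers":0,"translation":[-0.03,-0.1,0],"twist":0},
  ],
)

```text
time: 4.87
eef_pos: [0.5093, 0.1051, 0.0878]
eef_rot: [0.805, 0.593, 0.002, -0.001]
wrist_force: [4.7, 11.1, -0.1]
grip_width: 0.0005
```

jog_arm(
  moves=[
    {"fingers":0,"translation":[-0.03,-0.1,0],"twist":0},
    {"fingers":0,"translation":[-0.03,-0.1,0],"twist":0},
  ],
)

```text
time: 5.03
eef_pos: [0.5093, 0.105, 0.0879]
eef_rot: [0.805, 0.593, 0.003, -0.001]
wrist_force: [6.5, 14.6, -0.6]
grip_width: 0.0001
```

jog_arm(
  moves=[
    {"fingers":0,"translation":[0.6,2,0],"twist":0},
    {"fingers":0,"translation":[1.2,4,1],"twist":0},
    {"fingers":0,"translation":[1.2,4,5],"twist":0.12},
    {"fingers":0,"translation":[1.2,4,9],"twist":0.24},
    {"fingers":4,"translation":[1.2,2,13],"twist":0.36},
    {"fingers":4,"translation":[1.2,-1,15.5],"twist":0.48},
    {"fingers":4,"translation":[1.2,-4,15.5],"twist":0.6},
    {"fingers":4,"translation":[1.2,-8,15.5],"twist":0.72},
  ],
)

```text
time: 5.7
eef_pos: [0.5195, 0.0241, 0.244]
eef_rot: [0.544, 0.839, -0.0, 0.0]
wrist_force: [0.9, -0.1, -0.2]
grip_width: 0.0247
```

jog_arm(
  moves=[
    {"fingers":4,"translation":[0,-4,0],"twist":0.12},
    {"fingers":4,"translation":[0,-8,0],"twist":0.24},
    {"fingers":4,"translation":[0,-12,0],"twist":0.36},
    {"fingers":4,"translation":[0,-16,0],"twist":0.48},
    {"fingers":4,"translation":[0,-20,0],"twist":0.6},
    {"fingers":4,"translation":[0,-24,0],"twist":0.66},
    {"fingers":4,"translation":[0,-28,0],"twist":0.66},
    {"fingers":4,"translation":[0,-32,0],"twist":0.66},
  ],
)

```text
time: 6.37
eef_pos: [0.5172, -0.2899, 0.2405]
eef_rot: [0.247, 0.969, 0.0, -0.003]
wrist_force: [1.3, 0.0, -0.6]
grip_width: 0.0399
```

jog_arm(
  moves=[
    {"fingers":4,"translation":[0,0,0],"twist":0},
    {"fingers":4,"translation":[0,0,0],"twist":0},
    {"fingers":4,"translation":[0,0,0],"twist":0},
  ],
)

```text
time: 6.62
eef_pos: [0.5184, -0.2879, 0.2407]
eef_rot: [0.248, 0.969, 0.001, -0.003]
wrist_force: [-0.0, -0.3, -0.7]
grip_width: 0.0399
```

```bash
python3 -c "
from h import *
s=state();snap('wrist','w2');print(s['eef_pos'],s['eef_rot'],s['time'],s['joint_pos'])
snap('side','s2');snap('top','t2')"
```

```text
[ 0.51838664 -0.28791468  0.24071314] [ 2.47526432e-01  9.68877481e-01  7.52251874e-04 -2.55458311e-03] 6.6167 [-5.48949583e-01  1.12155937e-01  1.77894642e+00 -6.97118099e-05
  1.25581597e+00 -1.61946952e+00]
```

View pics/w2.png

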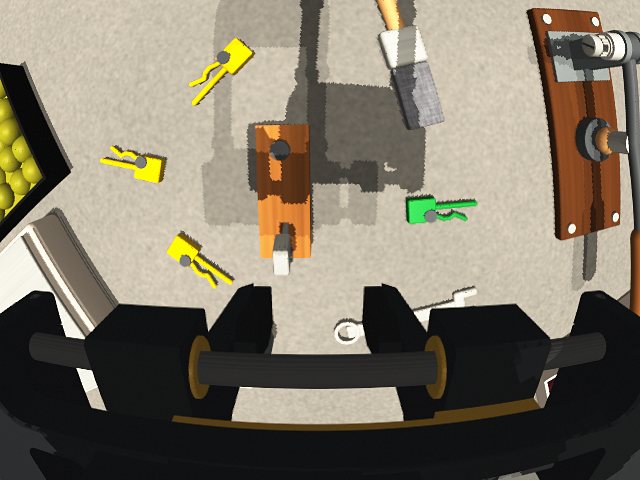

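View pics/s2.png

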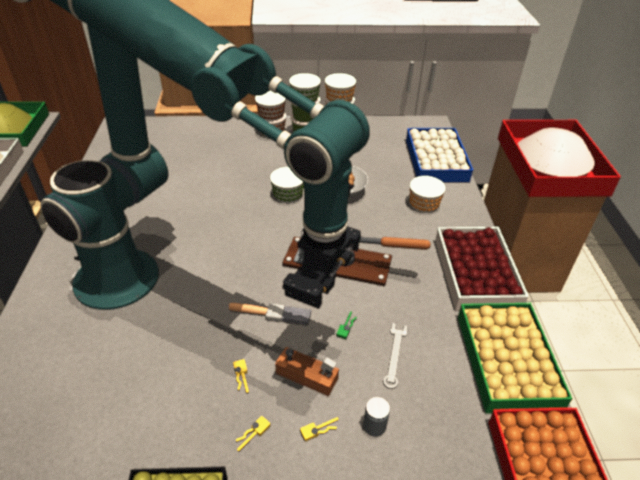

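```bash
python3 - <<'E'
from h import *
z=ld('w2'); P=cloud(z,True); p=z['p']
cv2.imwrite('pics/w2c.png',cv2.resize(p[200:290,240:330,::-1],(600,600),interpolation=cv2.INTER_CUBIC))
cv2.imwrite('pics/w2p.png',cv2.resize(p[0:100,510:640,::-1],(780,600),interpolation=cv2.INTER_CUBIC))
hsv=cv2.cvtColor(p,cv2.COLOR_RGB2HSV);h,s,v=[hsv[...,i].astype(int) for i in range(3)]
m=np.zeros((480,640),bool); m[232:285,265:300]=1
b=m&(s<50)&(v>150)&(P[...,2]>.06)
vv,uu=np.nonzero(b);print(b.sum(),P[b][:,2].mean(),np.percentile(P[b][:,2],[5,50,95]))
print('px rect',cv2.minAreaRect(np.c_[uu,vv].astype(np.float32)))
for hh in(.088,):
    Q=plane(z,np.c_[uu,vv],hh,True)[:,:2]; print(cv2.minAreaRect((Q*1000).astype(np.float32)))
m=np.zeros((480,640),bool); m[110:290,240:330]=1
b=m&(h<20)&(s>110)&(abs(P[...,2]-.038)<.006)
vv,uu=np.nonzero(b);Q=plane(z,np.c_[uu,vv],.038,True)[:,:2]; print('block',cv2.minAreaRect((Q*1000).astype(np.float32)),np.median(P[b][:,2]))
# top/side for the tab top in new pics
for n,box in(('t2',(415,220,440,240)),('s2',(315,352,345,375)),('top0',(415,220,440,240)),('side0',(315,352,345,375))):
    z=ld(n);p=z['p'];hsv=cv2.cvtColor(p,cv2.COLOR_RGB2HSV);x0,y0,x1,y1=box
    b=np.zeros((480,640),bool);b[y0:y1,x0:x1]=((hsv[...,1]<45)&(hsv[...,2]>150))[y0:y1,x0:x1]
    n_,l,st,ce=cv2.connectedComponentsWithStats(b.astype(np.uint8))
    for i in range(1,n_): 
        if st[i,4]>10: print(n,st[i],ce[i],plane(z,ce[i],.088).round(4))
    cv2.imwrite('pics/k_'+n+'.png',cv2.resize(p[y0-5:y1+5,x0-5:x1+5,::-1],None,fx=14,fy=14,interpolation=cv2.INTER_CUBIC))
E
```

```text
370 0.08888870276377729 [0.08401398 0.08733788 0.09022529]
px rect ((280.5, 266.5), (31.0, 15.0), 90.0)
((538.5643920898438, -334.47039794921875), (13.064689636230469, 29.025907516479492), 59.96553421020508)
block ((488.6316223144531, -308.39776611328125), (50.299583435058594, 130.0418701171875), 61.97245788574219) 0.038388730068919075
s2 [318 352  27  23 297] [334.29292929 360.59259259] [[ 0.5461 -0.3297  0.088 ]]
top0 [425 225   6   8  30] [427.26666667 228.83333333] [[ 0.5366 -0.3302  0.088 ]]
side0 [315 352  30  23 335] [332.71641791 359.39104478] [[ 0.543  -0.3267  0.088 ]]
```

View pics/w2c.png

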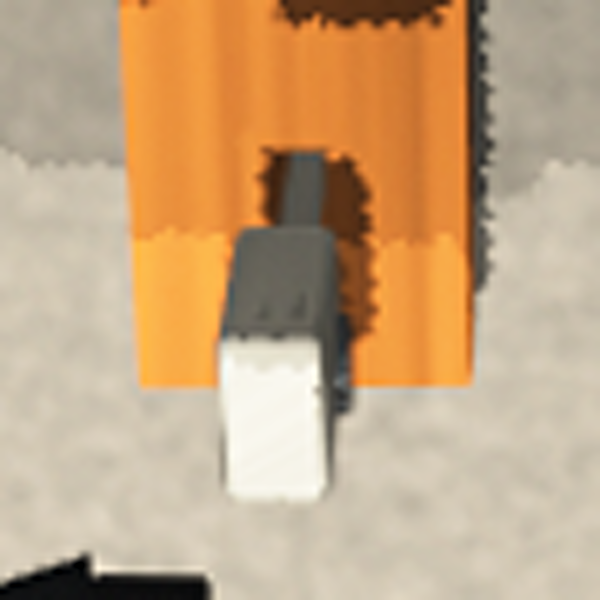

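View pics/w2p.png

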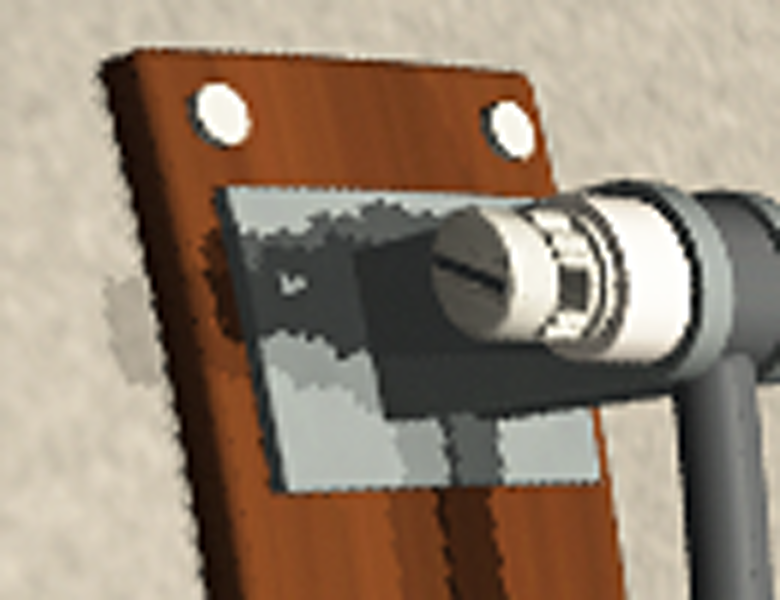

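View pics/k_s2.png

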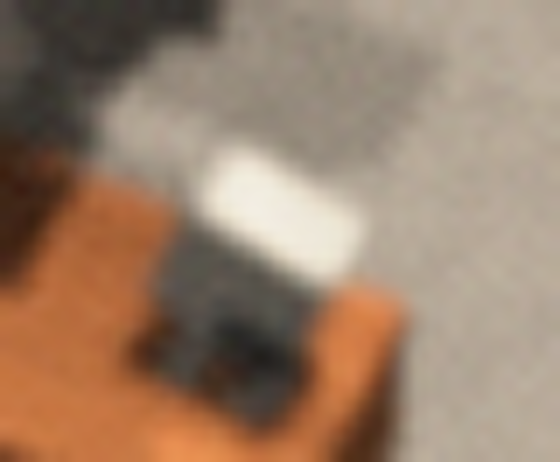

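```bash
python3 - <<'E'
from h import *
z=ld('w2'); 
c=np.array([(273.3,251),(288.3,250.2),(289.2,274.5),(274.2,275)])
Q=plane(z,c,.0895,True)*1000; print(Q.round(1),Q.mean(0).round(1))
d=Q[3]-Q[0]+Q[2]-Q[1];print(np.degrees(np.arctan2(d[1],d[0])))
# bottom edge (x- side face) of tab: crop (238,230)-(333,230) at height .059
b=plane(z,np.array([(240+236*.15,200+335*.15),(240+236*.15,200+232*.15),(240+333*.15,200+230*.15)]),.0585,True)*1000;print(b.round(1))
# block geometry
th=np.radians(-28);ex=np.array([np.cos(th),np.sin(th)]);bc=np.array([488.9,-307.6])
print('slot',bc+42*ex)
ey=np.array([-ex[1],ex[0]])
for q in Q.tolist()+[Q.mean(0)]+b.tolist(): r=np.array(q[:2])-bc-42*ex; print((r@ex).round(1),(r@ey).round(1))
s=np.array([.51838664,-.28791468])*1000;print('tcp->',Q.mean(0)[:2]-s)
P=cloud(z,True); print(P[262,281],P[255,281],P[270,281], P[240,281],P[225,285])
E
```

```text
[[ 522.9 -332.2   89.5]
 [ 528.4 -320.6   89.5]
 [ 547.9 -331.    89.5]
 [ 542.1 -342.8   89.5]] [ 535.3 -331.7   89.5]
-28.35087208103912
[[ 530.4 -338.4   58.5]
 [ 517.4 -330.8   58.5]
 [ 523.6 -318.8   58.5]]
slot [ 525.9837989  -327.31780564]
-0.4 -5.8
-1.0 7.0
21.1 7.0
21.5 -6.1
10.3 0.6
9.1 -7.7
-5.9 -7.1
-6.1 6.4
tcp-> [ 16.94374067 -43.73966765]
[ 0.53504786 -0.33189211  0.08781391] [ 0.52892622 -0.32804782  0.09027853] [ 0.54214557 -0.33631958  0.08533745] [ 0.52133488 -0.32555826  0.07213808] [ 0.5188583  -0.32406416  0.02957608]
```

```bash
python3 - <<'E'
from h import *
z=ld('w2'); P=cloud(z,True)
th=np.radians(-28);ex=np.array([np.cos(th),np.sin(th)]);bc=np.array([488.9,-307.6]);ey=np.array([-ex[1],ex[0]])
for v in range(219,253,2):
  for u in (285,):
    q=P[v,u]*1000; r=q[:2]-bc-42*ex; print(v,u,z['p'][v,u],round(q[2],1),(r@ex).round(1),(r@ey).round(1))
for n in('s2','side0'):
  z=ld(n);P=cloud(z)
  for v in range(360,386,3):
    print(n,v,[ (lambda q:((q[:2]-bc-42*ex)@ex).round(0).astype(int).tolist() if q[2]<900 else None)(P[v,u]*1000) for u in range(318,340,2)],[int(P[v,u,2]*1000) for u in range(318,340,2)])
E
```

```text
219 285 [231 140  58] 38.4 -16.1 0.5
221 285 [233 137  57] 37.6 -13.9 0.4
223 285 [79 80 75] 25.8 -8.9 -0.8
225 285 [85 83 75] 29.6 -7.8 -0.5
227 285 [87 84 76] 35.7 -7.4 0.0
229 285 [85 83 75] 38.1 -6.0 0.2
231 285 [87 84 76] 40.8 -4.7 0.4
233 285 [87 84 76] 45.8 -4.0 0.7
235 285 [100  97  88] 64.8 -7.4 2.4
237 285 [100  98  87] 69.7 -7.0 2.8
239 285 [102  98  89] 72.7 -6.0 3.0
241 285 [101  97  88] 74.5 -4.7 3.1
243 285 [99 98 88] 77.7 -3.8 3.4
245 285 [87 85 77] 80.1 -2.7 3.5
247 285 [91 89 80] 85.2 -2.5 3.9
249 285 [99 95 85] 88.5 -1.8 4.2
251 285 [199 192 175] 89.9 -0.5 4.2
s2 360 [-26, -33, -29, 1, 4, 7, 11, 14, -5, 0, 3] [40, 3, 2, 92, 92, 88, 89, 87, 1, 5, 3]
s2 363 [-22, -20, -4, 1, 6, 10, 14, 17, 21, 3, 6] [41, 37, 79, 83, 87, 89, 88, 86, 87, 4, 1]
s2 366 [-20, -15, -2, 3, 7, 12, 15, 20, 23, 6, 10] [38, 41, 73, 79, 80, 84, 83, 88, 86, 3, 4]
s2 369 [-16, -12, -9, 2, 7, 11, 15, 20, 14, 18, 22] [40, 39, 39, 64, 69, 70, 71, 77, 38, 39, 38]
s2 372 [-14, -12, -4, 0, 7, 13, 16, 14, 17, 21, 22] [35, 29, 44, 45, 57, 64, 63, 40, 37, 38, 26]
s2 375 [-9, -6, -2, 1, 5, 10, 14, 17, 21, 2
[... 505 characters left out ...]
, 90, 86, 88, 1, 2]
side0 366 [-19, -15, -3, 2, 6, 11, 15, 20, 23, 6, 10] [41, 43, 70, 73, 77, 82, 83, 87, 86, 1, 2]
side0 369 [-17, -13, -8, 2, 7, 12, 16, 21, 15, 18, 23] [36, 36, 41, 64, 70, 71, 74, 77, 41, 39, 42]
side0 372 [-13, -11, -4, 0, 8, 12, 17, 14, 17, 21, 23] [37, 31, 43, 44, 59, 61, 65, 40, 38, 37, 30]
side0 375 [-9, -6, -2, 2, 5, 10, 14, 17, 20, 24, 23] [41, 39, 40, 40, 36, 41, 43, 39, 36, 35, 16]
side0 378 [-6, -3, 1, 5, 9, 13, 17, 20, 23, 23, 23] [39, 37, 37, 37, 38, 40, 40, 39, 35, 20, 2]
side0 381 [-3, 1, 5, 8, 13, 16, 20, 23, 22, 23, 27] [40, 39, 40, 39, 44, 41, 40, 37, 20, 6, 6]
side0 384 [-2, 2, 6, 11, 14, 19, 23, 23, 23, 25, 29] [30, 32, 33, 39, 36, 40, 39, 25, 9, 0, 0]
```

jog_arm(
  moves=[
    {"fingers":4,"translation":[1.4,-4.2,-3],"twist":0.01},
    {"fingers":4,"translation":[1.4,-4.2,-6.5],"twist":0.01},
    {"fingers":4,"translation":[1.4,-4.2,-9.5],"twist":0.01},
    {"fingers":4,"translation":[1.4,-4.2,-11.5],"twist":0.01},
    {"fingers":4,"translation":[1.4,-4.2,-13],"twist":0.01},
    {"fingers":4,"translation":[1.4,-4.2,-13],"twist":0.01},
    {"fingers":4,"translation":[1.4,-4.2,-13],"twist":0.01},
  ],
)

```text
time: 7.35
eef_pos: [0.5338, -0.3288, 0.1118]
eef_rot: [0.241, 0.97, 0.0, -0.001]
wrist_force: [-0.0, -0.6, 0.1]
grip_width: 0.0398
```

```bash
python3 - <<'E'
from h import *
s=state();p,d,c=snap('wrist','w3');print(s['eef_pos'],s['eef_rot'],s['time'])
cv2.imwrite('pics/w3c.png',cv2.resize(p[150:390,180:440,::-1],(780,720))[:600])
E
```

```text
[ 0.53384724 -0.32881467  0.11181018] [ 2.41165659e-01  9.70482997e-01  4.54329302e-04 -1.29241827e-03] 7.35
```

View pics/w3c.png

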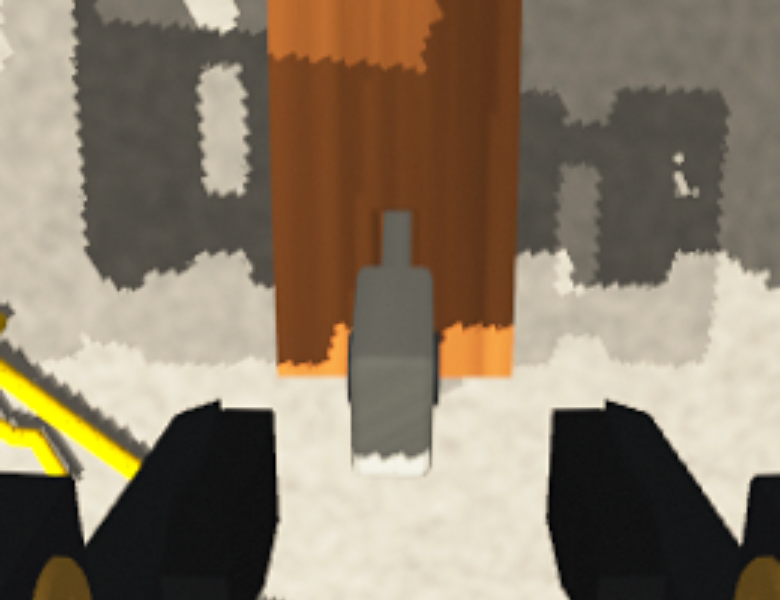

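```bash
python3 - <<'E'
from h import *
z=ld('w3'); 
c=np.array([(355,355),(433,357),(431,472),(353,470)])/3+[180,150]
Q=np.vstack([plane(z,c[:2],.0905,True),plane(z,c[2:],.086,True)])*1000; print(Q.round(1),Q.mean(0).round(1))
d=Q[3]-Q[0]+Q[2]-Q[1];print(np.degrees(np.arctan2(d[1],d[0])), np.linalg.norm(Q[3]-Q[0]),np.linalg.norm(Q[1]-Q[0]))
P=cloud(z,True);
for cc in ((392,370),(392,410),(392,460),(395,300),(395,230)): print(P[int(150+cc[1]/3),int(180+cc[0]/3)]*1000)
ex=np.array([np.cos(np.radians(-28.2)),np.sin(np.radians(-28.2))]);ey=np.array([-ex[1],ex[0]])
r=Q.mean(0)[:2]-[533.85,-328.8]; print(r@ex,r@ey)
E
```

```text
[[ 522.7 -334.2   90.5]
 [ 528.9 -323.1   90.5]
 [ 549.5 -334.1   86. ]
 [ 542.8 -345.9   86. ]] [ 536.  -334.3   88.2]
-29.25061327467094 23.7427070356138 12.675053410081862
[ 527.26790752 -330.1552567    91.13717886]
[ 534.25677331 -333.96375076   88.84990178]
[ 544.08701782 -339.32764028   85.5405162 ]
[ 521.67192943 -326.87207662   75.09149528]
[ 519.48683947 -326.41195068   33.91891581]
4.473626825505109 -3.878198921117194
```

jog_arm(
  moves=[
    {"fingers":4,"translation":[0,-0.33,-1.5],"twist":0},
    {"fingers":4,"translation":[0,-0.33,-3],"twist":0},
    {"fingers":4,"translation":[0,-0.33,-4.2],"twist":0},
    {"fingers":4,"translation":[0,-0.33,-4.6],"twist":0},
    {"fingers":4,"translation":[0,-0.33,-4.6],"twist":0},
    {"fingers":2.4,"translation":[0,-0.33,-4.6],"twist":0},
    {"fingers":2.4,"translation":[0,-0.33,-4.6],"twist":0},
  ],
)

```text
time: 7.98
eef_pos: [0.5351, -0.3343, 0.0679]
eef_rot: [0.242, 0.97, -0.0, 0.001]
wrist_force: [-0.8, 0.4, 0.2]
grip_width: 0.0288
```

```bash
python3 - <<'E'
from h import *
s=state();p,d,c=snap('wrist','w4');print(s['eef_pos'],s['eef_rot'],s['time'],s['wrist_force'],s['grip_width'])
cv2.imwrite('pics/w4c.png',cv2.resize(p[200:400,220:420,::-1],(600,600)))
E
```

```text
[ 0.53510271 -0.33429997  0.06789682] [ 2.41985532e-01  9.70279367e-01 -3.43405901e-04  9.13728755e-04] 7.9833 [-0.84382705  0.40914069  0.24654354] 0.02875208606512153
```

View pics/w4c.png

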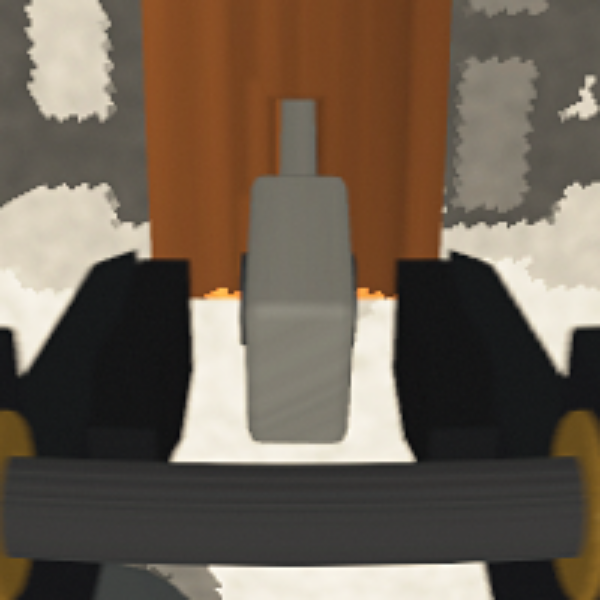

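jog_arm(
  moves=[
    {"fingers":0.8,"translation":[0,0,-0.1],"twist":0},
    {"fingers":0.8,"translation":[0,0,-0.1],"twist":0},
    {"fingers":0.8,"translation":[0,0,-0.1],"twist":0},
    {"fingers":0.8,"translation":[0,0,-0.1],"twist":0},
    {"fingers":0.8,"translation":[0,0,-0.1],"twist":0},
  ],
)

```text
time: 8.45
eef_pos: [0.5346, -0.3343, 0.0661]
eef_rot: [0.242, 0.97, -0.0, 0.0]
wrist_force: [-0.1, -0.4, 1.9]
grip_width: 0.014
```

jog_arm(
  moves=[
    {"fingers":0.8,"translation":[0,0,0.3],"twist":0},
    {"fingers":0.8,"translation":[0,0,0.7],"twist":0},
    {"fingers":0.8,"translation":[-0.2,0.1,0.7],"twist":0},
    {"fingers":0.8,"translation":[-0.4,0.2,0.7],"twist":0},
    {"fingers":0.8,"translation":[-0.55,0.3,0.7],"twist":0},
    {"fingers":0.8,"translation":[-0.7,0.38,0.7],"twist":0},
  ],
)

```text
time: 8.95
eef_pos: [0.5308, -0.3318, 0.0752]
eef_rot: [0.242, 0.97, -0.001, 0.004]
wrist_force: [6.9, -2.2, 3.2]
grip_width: 0.0138
```

jog_arm(
  moves=[
    {"fingers":0.8,"translation":[-0.2,0.1,0],"twist":0},
    {"fingers":0.8,"translation":[-0.4,0.2,0],"twist":0},
    {"fingers":0.8,"translation":[-0.6,0.3,0],"twist":0},
  ],
)

```text
time: 9.2
eef_pos: [0.5253, -0.3292, 0.0759]
eef_rot: [0.242, 0.97, -0.001, 0.005]
wrist_force: [6.2, -2.4, 4.2]
grip_width: 0.0138
```

```bash
python3 - <<'E'
from h import *
s=state();p,d,c=snap('wrist','w5');print(s['eef_pos'],s['eef_rot'],s['time'],s['wrist_force'],s['grip_width'])
cv2.imwrite('pics/w5c.png',cv2.resize(p[200:400,220:420,::-1],(600,600)))
E
```

```text
[ 0.52529629 -0.32920838  0.07590873] [ 0.24216958  0.97022007 -0.00141299  0.00499156] 9.2 [ 6.17003278 -2.36134138  4.21379305] 0.013834994485311556
```

View pics/w5c.png

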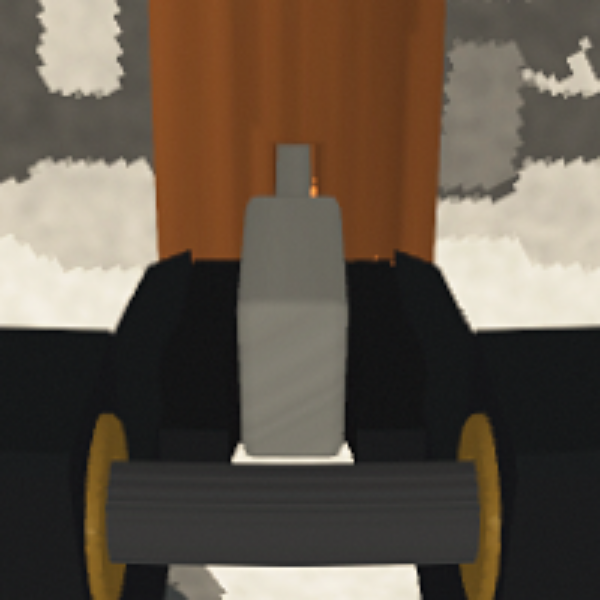

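jog_arm(
  moves=[
    {"fingers":0.8,"translation":[-0.2,0.1,0],"twist":0},
    {"fingers":0.8,"translation":[-0.4,0.2,0],"twist":0},
    {"fingers":0.8,"translation":[-0.4,0.2,0],"twist":0},
    {"fingers":0.8,"translation":[-0.2,0.1,0.3],"twist":0},
    {"fingers":0.8,"translation":[0,0,0.6],"twist":0},
    {"fingers":0.8,"translation":[0,0,0.6],"twist":0},
  ],
)

```text
time: 9.75
eef_pos: [0.5217, -0.3272, 0.0794]
eef_rot: [0.242, 0.97, -0.0, 0.0]
wrist_force: [1.4, -1.5, 1.4]
grip_width: 0.0136
```

```bash
cat > lean.py <<'E'
from h import *
import sys
s=state();p,d,c=snap('wrist',sys.argv[1]);print(s['eef_pos'].round(4),s['eef_rot'].round(4),s['time'],s['wrist_force'].round(1),s['grip_width'])
z=ld(sys.argv[1]);P=cloud(z,True)
T=R.from_quat(s['eef_rot'])
q=T.inv().apply(P.reshape(-1,3)-s['eef_pos']).reshape(480,640,3)*1000  # tool frame mm
for v in range(225,360,4):
    u=318; print(v,p[v,u],q[v,u].round(1))
E
python3 lean.py w6
```

```text
[ 0.5217 -0.3272  0.0794] [ 2.420e-01  9.703e-01 -1.000e-04  2.000e-04] 9.75 [ 1.4 -1.5  1.4] 0.013608251288958637
225 [112  63  30] [25.6 -0.  42.2]
229 [113  64  31] [23.4 -0.  42.3]
233 [111  64  30] [21.4 -0.  41.6]
237 [110  64  29] [19.  -0.  42.3]
241 [110  64  30] [16.9 -0.  41.9]
245 [110  62  29] [14.9 -0.  41.2]
249 [110  63  29] [12.8 -0.  41. ]
253 [108  63  32] [10.7 -0.  40.5]
257 [103 100  92] [ 8.8 -0.  39.5]
261 [103  99  91] [ 8.7 -0.  33.6]
265 [102  99  91] [ 7.9 -0.1 29.8]
269 [103 101  90] [14.9 -0.1  6.5]
273 [102 101  90] [14.9 -0.1  1.8]
277 [105 100  92] [14.4 -0.1 -1.5]
281 [105 102  92] [14.  -0.2 -4.9]
285 [105 103  92] [14.  -0.2 -9. ]
289 [105 102  93] [ 13.8  -0.2 -12.4]
293 [105 102  93] [ 13.9  -0.2 -16.4]
297 [103 103  93] [ 13.8  -0.2 -19.7]
301 [125 122 110] [ 12.4  -0.2 -20.3]
305 [124 120 109] [ 10.8  -0.2 -20.5]
309 [126 122 110] [  9.8  -0.2 -21.8]
313 [126 124 112] [  8.5  -0.2 -22.6]
317 [130 126 115] [  6.2  -0.2 -21.4]
321 [126 123 111] [  4.   -0.2 -20.8]
325 [127 124 111] [  1.6  -0.2 -19.6]
329 [131 127 115] [  0.5  -0.2 -20.8]
333 [124 120 109] [ -1.4  -0.2 -20.7]
337 [126 122 110] [ -3.2  -0.2 -20.8]
341 [122 119 107] [ -5.4  -0.2 -20.3]
345 [124 121 111] [ -7.2  -0.2 -20.4]
349 [123 119 109] [ -9.7  -0.2 -19.6]
353 [218 207 190] [-79.3   0.2  79.6]
357 [45 45 44] [ 26.6  -0.4 -77.4]
```

jog_arm(
  moves=[
    {"fingers":0.8,"translation":[0,0,2],"twist":0},
    {"fingers":0.8,"translation":[0,0,5],"twist":0},
    {"fingers":0.8,"translation":[0,0,9],"twist":0},
    {"fingers":0.8,"translation":[0,0,13],"twist":0},
    {"fingers":0.8,"translation":[0,3,16],"twist":0.05},
    {"fingers":0.8,"translation":[-0.3,7,16],"twist":0.1},
    {"fingers":0.8,"translation":[-0.6,11,16],"twist":0.15},
    {"fingers":0.8,"translation":[-0.9,15,16],"twist":0.197},
  ],
)

```text
time: 10.47
eef_pos: [0.5109, -0.1755, 0.2388]
eef_rot: [0.145, 0.989, 0.0, -0.001]
wrist_force: [0.8, 0.5, -1.3]
grip_width: 0.014
```

jog_arm(
  moves=[
    {"fingers":0.8,"translation":[-0.3,4,0],"twist":0},
    {"fingers":0.8,"translation":[-0.6,8,0],"twist":0},
    {"fingers":0.8,"translation":[-0.9,12,0],"twist":0},
    {"fingers":0.8,"translation":[-1.2,16,0],"twist":0},
    {"fingers":0.8,"translation":[-1.2,19,0],"twist":0},
    {"fingers":0.8,"translation":[-1.2,20.6,0],"twist":0},
    {"fingers":0.8,"translation":[-1.2,20.6,0],"twist":0},
    {"fingers":0.8,"translation":[-1.2,20.6,0],"twist":0},
  ],
)

```text
time: 11.13
eef_pos: [0.499, 0.0295, 0.2378]
eef_rot: [0.144, 0.99, -0.001, -0.001]
wrist_force: [0.8, -0.2, -0.0]
grip_width: 0.0139
```

```bash
python3 lean.py w7; python3 -c "
import cv2
a=cv2.imread('pics/w7.png');cv2.imwrite('pics/w7c.png',cv2.resize(a[120:360,160:480],(800,600)))"
```

```text
[0.499  0.0295 0.2378] [ 1.442e-01  9.895e-01 -5.000e-04 -1.300e-03] 11.1333 [ 0.8 -0.2 -0. ] 0.01387612584668359
225 [101  98  89] [  1.6  -0.4 131.8]
229 [154  81  38] [-2.640e+01 -1.000e-01  2.229e+02]
233 [152  81  39] [-3.030e+01 -2.000e-01  2.217e+02]
237 [153  82  41] [-3.460e+01 -2.000e-01  2.218e+02]
241 [153  82  40] [-3.840e+01 -2.000e-01  2.201e+02]
245 [155  82  40] [-4.340e+01 -2.000e-01  2.223e+02]
249 [122  83  62] [ 6.5 -0.6 57.9]
253 [88 86 77] [ 6.3 -0.6 51.3]
257 [87 84 75] [ 6.6 -0.7 43.9]
261 [87 84 76] [ 6.3 -0.7 38.2]
265 [87 85 76] [ 5.4 -0.7 34.6]
269 [88 84 77] [ 6.  -0.7 27.6]
273 [86 84 76] [14.  -0.8  2.4]
277 [90 87 78] [13.8 -0.8 -1.7]
281 [89 86 78] [13.5 -0.8 -5.3]
285 [89 87 78] [13.4 -0.8 -9.1]
289 [89 86 80] [ 13.   -0.8 -12.1]
293 [91 87 80] [ 13.5  -0.8 -17. ]
297 [93 91 82] [ 13.1  -0.8 -19.6]
301 [109 106  96] [ 11.8  -0.8 -20.5]
305 [108 105  95] [ 10.3  -0.8 -20.8]
309 [109 106  95] [  8.9  -0.8 -21.4]
313 [111 107  96] [  7.3  -0.8 -21.6]
317 [113 109  98] [  5.2  -0.8 -21. ]
321 [110 106  96] [  3.7  -0.8 -21.4]
325 [111 106  97] [  1.6  -0.8 -20.8]
329 [112 110  98] [ -0.   -0.8 -21.2]
333 [109 105  95] [ -2.5  -0.8 -20.1]
337 [111 107  98] [ -3.8  -0.8 -20.9]
341 [105 102  93] [ -5.9  -0.8 -20.6]
345 [107 104  94] [ -8.   -0.8 -20.3]
349 [106 103  93] [ -9.4  -0.8 -21.2]
353 [109  93  77] [-11.3  -0.8 -21.2]
357 [40 39 38] [ 26.7  -1.  -78.5]
```

View pics/w7c.png

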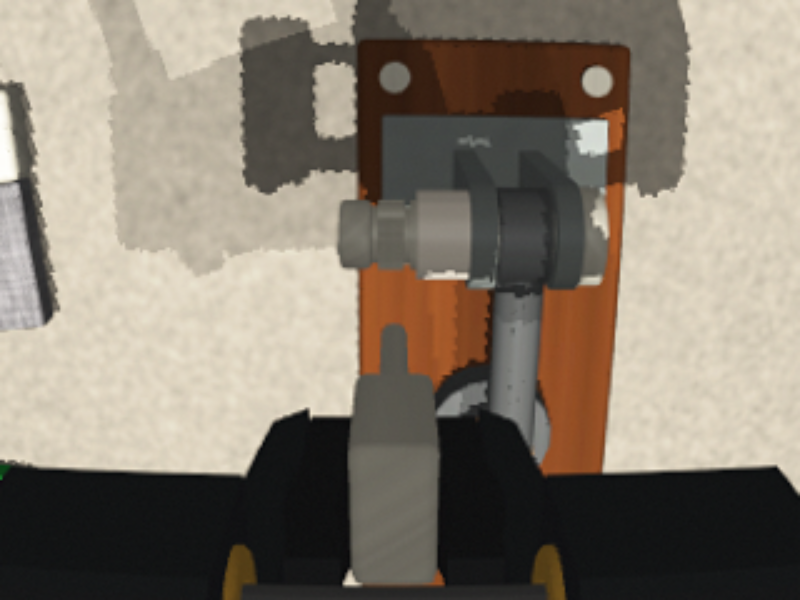

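```bash
python3 - <<'E'
from h import *
z=ld('w7');P=cloud(z,True)*1000;p=z['p']
th=np.radians(-16.73);ex=np.array([np.cos(th),np.sin(th),0]);ey=np.array([-ex[1],ex[0],0]);o=np.array([500.4,73.8,0])
x=(P-o)@ex;y=(P-o)@ey;h=P[...,2]
for v in range(196,232,3):
    r=120+0;print(v,' '.join('%d/%d/%d'%(x[v,u],y[v,u],h[v,u]) for u in range(292,352,4)))
# board rect
hsv=cv2.cvtColor(p,cv2.COLOR_RGB2HSV)
b=((hsv[...,0]<14)&(hsv[...,1]>120)&(abs(h-16)<5)&(x<70)); b[:130]&=True
vv,uu=np.nonzero(b);Q=plane(z,np.c_[uu,vv],.016,True)*1000
X=(Q-o)@ex;Y=(Q-o)@ey
# edges: low x edge per y, low y edge per x
print('xmin',[(k,np.percentile(X[abs(Y-k)<3],1).round(1)) for k in range(-45,50,15)])
print('ymin/max',[(k,Y[abs(X-k)<3].min().round(1),Y[abs(X-k)<3].max().round(1)) for k in range(-50,70,15)if (abs(X-k)<3).any()])
c=np.array([(395,77),(597,81)])*.4+[160,120];print('bolts',[((q-o)@ex,(q-o)@ey) for q in plane(z,c,.019,True)*1000])
# foot
print('tcp press',((state()['eef_pos']*1000-o)@ex,(state()['eef_pos']*1000-o)@ey))
E
```

```text
196 5/-70/0 5/-66/0 4/-62/2 2/-57/16 2/-53/16 2/-49/15 1/-45/23 1/-41/21 1/-37/22 -12/-35/100 -12/-32/99 -12/-29/99 -12/-26/100 -12/-23/101 -13/-20/107
199 8/-70/0 8/-66/0 8/-62/0 5/-57/15 5/-53/16 5/-49/14 4/-45/22 4/-41/22 4/-37/22 -10/-35/104 -10/-32/105 -11/-29/106 -10/-26/105 -11/-23/106 -11/-20/110
202 11/-70/0 -8/-60/103 -8/-57/105 -8/-54/105 -8/-51/103 -8/-48/105 -8/-44/105 -8/-41/104 -8/-38/104 -9/-35/109 -9/-32/109 -9/-29/109 -9/-26/108 -9/-23/109 -9/-21/111
205 14/-70/0 -6/-60/106 -6/-57/107 -6/-54/107 -6/-51/106 -6/-48/106 -6/-44/106 -6/-41/105 -6/-38/107 -7/-35/111 -7/-32/110 -7/-30/112 -7/-27/111 -7/-23/110 -7/-21/112
208 18/-70/0 -4/-60/108 -4/-57/109 -4/-53/109 -4/-51/107 -4/-47/107 -4/-44/107 -4/-41/106 -4/-38/108 -5/-36/113 -5/-33/112 -5/-30/112 -5/-26/110 -5/-24/112 -5/-21/113
211 21/-70/0 -2/-60/109 -2/-57/109 -2/-53/110 -2/-51/108 -2/-47/110 -2/-44/109 -2/-41/108 -2/-38/110 -3/-36/114 -3/-33/114 -3/-30/113 -3/-27/113 -3/-24/114 -3/-21/114
214 24/-70/0 0/-60/110 -62/-43/384 0/-53/111 0/-51/109 0/-47/111 0/-44/111 0/-41/110 0/-38/110 -1/-36/114 -1/-33/113 0/-29/112
[... 857 characters left out ...]
7.6)), (-15, np.float64(-57.8)), (0, np.float64(-57.4)), (15, np.float64(-57.5)), (30, np.float64(-58.0)), (45, np.float64(-56.7))]
ymin/max [(-50, np.float64(-58.1), np.float64(49.8)), (-35, np.float64(-58.2), np.float64(49.3)), (-20, np.float64(-57.2), np.float64(49.9)), (-5, np.float64(-57.3), np.float64(49.6)), (10, np.float64(-52.3), np.float64(49.4)), (25, np.float64(45.7), np.float64(50.0)), (40, np.float64(-353.3), np.float64(49.9)), (55, np.float64(-340.8), np.float64(49.9))]
bolts [(np.float64(-43.01555992962626), np.float64(-43.371096489335)), (np.float64(-42.93044139390976), np.float64(36.65292236653167))]
tcp press (np.float64(11.966492139904691), np.float64(-43.51922600710543))
```

jog_arm(
  moves=[
    {"fingers":0.8,"translation":[-0.1,0,-1.5],"twist":0},
    {"fingers":0.8,"translation":[-0.3,0.04,-3],"twist":0},
    {"fingers":0.8,"translation":[-0.3,0.04,-4.2],"twist":0},
    {"fingers":0.8,"translation":[-0.3,0.04,-5],"twist":0},
    {"fingers":0.8,"translation":[-0.3,0.04,-5],"twist":0},
    {"fingers":0.8,"translation":[-0.3,0.04,-5],"twist":0},
    {"fingers":0.8,"translation":[-0.3,0.04,-5],"twist":0},
  ],
)

```text
time: 11.77
eef_pos: [0.4978, 0.0289, 0.1892]
eef_rot: [0.146, 0.989, 0.0, 0.0]
wrist_force: [0.6, 1.2, -0.3]
grip_width: 0.0139
```

```bash
cat > look.py <<'E'
from h import *
import sys
n=sys.argv[1]; s=state();p,d,c=snap('wrist',n);print(s['eef_pos'].round(4),s['eef_rot'].round(4),s['time'],s['wrist_force'].round(1),s['ft_torque'].round(2))
cv2.imwrite('pics/%sc.png'%n,cv2.resize(p[160:340,200:440,::-1],(800,600),interpolation=cv2.INTER_CUBIC))
z=ld(n);P=cloud(z,True)*1000
th=np.radians(-16.73);ex=np.array([np.cos(th),np.sin(th),0]);ey=np.array([-ex[1],ex[0],0]);o=s['eef_pos']*1000
x=(P-o)@ex;y=(P-o)@ey;h=P[...,2]
np.savez('pics/%s_f.npz'%n,x=x,y=y,h=h)
E
python3 look.py w8
```

```text
[0.4978 0.0289 0.1892] [1.458e-01 9.893e-01 0.000e+00 3.000e-04] 11.7667 [ 0.6  1.2 -0.3] [ 0.05 -0.16  0.03]
```

View pics/w8c.png

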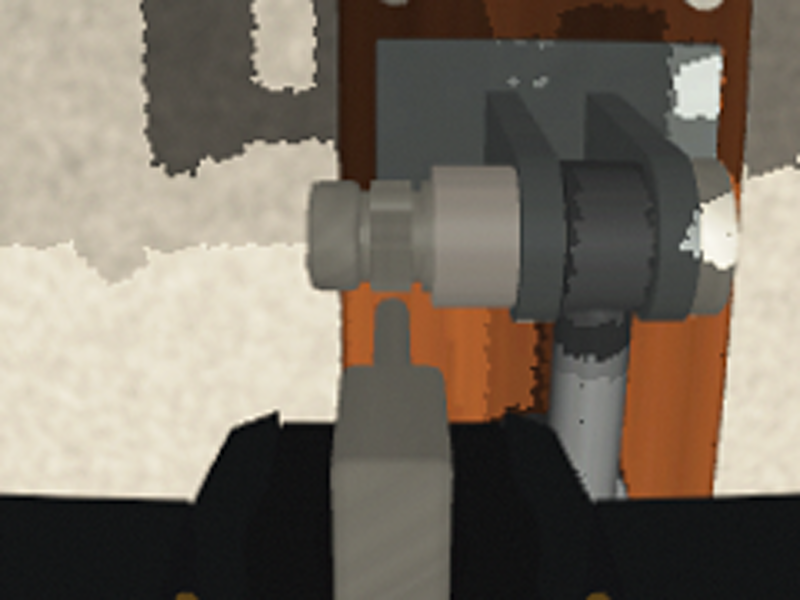

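```bash
cat > an.py <<'E'
import numpy as np,sys
f=np.load('pics/%s_f.npz'%sys.argv[1]);x,y,h=f['x'],f['y'],f['h']
v0,v1,u0,u1=map(int,sys.argv[2:6]);st=int(sys.argv[6]) if len(sys.argv)>6 else 3
print('     ',list(range(u0,u1,st)))
for v in range(v0,v1,2): print(v,' '.join('%.0f/%.0f/%.0f'%(x[v,u],y[v,u],h[v,u]) for u in range(u0,u1,st)))
E
python3 an.py w8 212 262 291 340
```

```text
[291, 294, 297, 300, 303, 306, 309, 312, 315, 318, 321, 324, 327, 330, 333, 336, 339]
212 0/-24/1 1/-21/0 1/-19/-0 1/-16/-0 -3/-12/17 -3/-10/16 -3/-7/17 -3/-5/17 -4/-2/22 -4/1/22 -4/3/21 -4/6/23 -4/8/22 -23/8/104 -23/10/105 -23/12/105 -23/14/104
214 2/-24/1 3/-22/-1 -20/-13/99 -21/-11/101 -21/-9/101 -20/-7/99 -1/-7/16 -20/-4/97 -20/-2/99 -20/0/98 -20/2/97 -3/6/23 -21/6/101 -22/8/107 -22/10/107 -22/12/107 -22/14/106
216 4/-24/-0 -20/-15/103 -20/-13/103 -20/-11/104 -20/-9/104 -20/-7/103 1/-7/16 -20/-3/104 -20/-2/103 -20/0/104 -20/2/104 -1/6/22 -20/6/104 -21/8/109 -21/10/108 -21/12/109 -21/14/109
218 6/-24/2 -19/-15/106 -19/-13/105 -19/-11/106 -19/-9/105 -19/-7/104 -18/-5/102 -19/-3/105 -19/-2/104 -19/0/105 -19/2/105 -18/4/101 -19/6/105 -20/8/109 -20/10/109 -20/12/110 -20/13/110
220 8/-24/-0 -18/-15/105 -18/-13/108 -18/-11/107 -18/-9/106 -18/-7/108 -17/-5/104 -18/-3/107 -18/-2/106 -18/0/106 -18/2/106 -17/4/104 -18/6/106 -19/8/110 -19/10/111 -19/12/110 -19/13/110
222 10/-24/0 -17/-15/107 -17/-13/108 -17/-11/108 -17/-9/108 -17/-7/107 -16/-5/106 -17/-3/107 -17/-2/107 -17/0/107 -17/2/107 -1
[... 2624 characters left out ...]
136 -5/2/133 35/6/15 34/9/17 4/8/106 4/10/106 4/12/106 3/14/107
254 41/-25/1 41/-22/1 42/-19/0 41/-16/1 37/-13/15 36/-10/16 36/-7/16 -4/-3/133 -6/-1/139 -6/0/139 -5/2/136 36/6/15 36/9/15 36/12/16 36/14/17 36/17/17 36/20/16
256 43/-25/1 44/-22/1 44/-19/-1 44/-16/1 38/-13/16 38/-10/16 38/-7/17 -5/-3/137 -6/-1/141 -6/0/143 -5/2/140 38/6/17 38/9/15 38/12/16 38/14/17 38/17/17 38/20/16
258 46/-25/0 45/-22/1 46/-19/0 46/-16/1 40/-13/16 40/-10/17 40/-8/16 -5/-3/142 -7/-1/146 -6/0/145 -6/2/145 40/6/15 40/9/17 40/12/17 40/14/16 40/17/17 40/20/16
260 48/-25/0 47/-22/2 48/-19/0 48/-17/0 43/-13/14 42/-10/15 42/-8/16 -5/-3/145 -6/-1/149 -6/0/149 -6/2/147 42/6/17 42/9/16 42/12/15 42/14/17 41/17/18 42/20/15
```

jog_arm(
  moves=[
    {"fingers":0.8,"translation":[-0.2,0.06,-0.5],"twist":0},
    {"fingers":0.8,"translation":[-0.2,0.06,-1.0],"twist":0},
    {"fingers":0.8,"translation":[-0.2,0.06,-1.4],"twist":0},
    {"fingers":0.8,"translation":[-0.2,0.06,-1.5],"twist":0},
    {"fingers":0.8,"translation":[-0.2,0.06,-1.5],"twist":0},
  ],
)

```text
time: 12.23
eef_pos: [0.4948, 0.03, 0.173]
eef_rot: [0.145, 0.989, -0.0, -0.001]
wrist_force: [-0.0, 0.3, -1.1]
grip_width: 0.0138
```

jog_arm(
  moves=[
    {"fingers":0.8,"translation":[0,0,-0.1],"twist":0},
    {"fingers":0.8,"translation":[0,0,-0.2],"twist":0},
    {"fingers":0.8,"translation":[0,0,-0.3],"twist":0},
  ],
)

```text
time: 12.48
eef_pos: [0.4955, 0.03, 0.1708]
eef_rot: [0.145, 0.989, 0.0, 0.0]
wrist_force: [0.2, 0.1, -0.8]
grip_width: 0.0134
```

jog_arm(
  moves=[
    {"fingers":0.8,"translation":[0,0,-0.1],"twist":0},
    {"fingers":0.8,"translation":[0,0,-0.2],"twist":0},
  ],
)

```text
time: 12.65
eef_pos: [0.4954, 0.0299, 0.1686]
eef_rot: [0.145, 0.989, 0.0, 0.0]
wrist_force: [-0.5, -0.0, -0.7]
grip_width: 0.014
```

jog_arm(
  moves=[
    {"fingers":0.8,"translation":[0,0,-0.1],"twist":0},
    {"fingers":0.8,"translation":[0,0,-0.2],"twist":0},
  ],
)

```text
time: 12.82
eef_pos: [0.4953, 0.0299, 0.1666]
eef_rot: [0.145, 0.989, -0.0, 0.0]
wrist_force: [0.4, -1.1, -1.0]
grip_width: 0.0138
```

jog_arm(
  moves=[
    {"fingers":0.8,"translation":[0,0,-0.1],"twist":0},
    {"fingers":0.8,"translation":[0,0,-0.2],"twist":0},
  ],
)

```text
time: 12.98
eef_pos: [0.4953, 0.0299, 0.1645]
eef_rot: [0.145, 0.989, -0.0, -0.0]
wrist_force: [-0.2, 0.4, -1.7]
grip_width: 0.0133
```

```bash
python3 look.py w9; python3 an.py w9 226 262 303 336
```

```text
[0.4953 0.0299 0.1645] [ 0.1455  0.9894 -0.     -0.    ] 12.9833 [-0.2  0.4 -1.7] [ 0.04 -0.17 -0.02]
      [303, 306, 309, 312, 315, 318, 321, 324, 327, 330, 333]
226 2/-12/17 3/-10/15 3/-7/16 1/-5/21 1/-2/22 1/0/21 1/3/22 1/5/22 1/8/21 -17/7/93 -20/9/104
228 -18/-9/100 4/-10/16 5/-7/15 -17/-4/98 -18/-2/98 -17/0/97 -18/2/98 3/5/21 2/7/23 -18/7/100 -20/9/106
230 -17/-9/101 -17/-7/100 6/-7/16 -17/-3/100 -16/-2/98 -16/0/98 -16/2/98 4/5/22 -15/5/94 -18/7/102 -19/9/106
232 -17/-9/104 -16/-7/102 -16/-5/101 -17/-3/104 -17/-2/104 -17/0/104 -17/2/104 -16/4/100 -16/5/101 -17/7/104 -18/8/108
234 -16/-9/106 -16/-7/104 -15/-5/103 -16/-3/104 -16/-2/106 -16/0/105 -16/2/105 -15/4/102 -15/5/102 -16/7/105 -17/8/109
236 -15/-9/107 -15/-7/105 -15/-5/104 -15/-3/105 -15/-2/106 -15/0/106 -15/2/106 -15/3/105 -14/5/104 -15/7/107 -16/8/111
238 -15/-8/109 -14/-7/107 -14/-5/106 -14/-3/106 -14/-2/107 -14/0/107 -14/2/106 -14/3/106 -14/5/106 -14/7/108 -15/8/111
240 -13/-8/109 -13/-7/108 -13/-5/106 -13/-3/107 -13/-2/107 -13/0/107 -13/2/107 -13/3/106 -13/5/108 -13/7/108 -14/8/112
242 -12/-8/109 -12/-7/108 -12/-5/10
[... 378 characters left out ...]
/0/111 -9/2/110 -8/3/108 -8/5/108 -9/7/111 -10/8/114
250 -8/-8/110 -8/-7/109 -7/-5/108 -8/-3/110 -8/-2/110 -8/0/110 -8/2/110 -7/3/108 -8/5/109 -8/7/111 -9/8/114
252 -7/-9/110 -6/-7/109 -6/-5/108 -3/-4/99 -7/-2/111 -7/0/111 -6/2/108 -6/3/108 -6/5/109 -7/7/111 -8/8/113
254 -6/-9/111 -5/-7/110 -5/-5/109 -5/-3/109 -7/-2/114 -7/0/115 -6/2/111 -5/3/109 -5/5/109 -6/7/111 -7/8/115
256 -4/-9/109 -4/-7/108 -4/-5/108 -6/-3/114 -7/-2/117 -7/0/117 -7/2/117 -3/4/107 -4/5/109 -5/7/111 -5/8/113
258 -3/-9/110 -2/-7/108 -2/-5/107 -5/-3/117 -7/-2/121 -7/-0/121 -6/2/118 -2/4/107 -2/5/107 -3/7/110 -4/8/113
260 -2/-9/109 -1/-7/108 -0/-5/106 -6/-3/121 -7/-2/124 -7/-0/124 -6/2/122 -0/4/106 0/5/105 -1/7/109 -3/8/113
```

View pics/w9c.png

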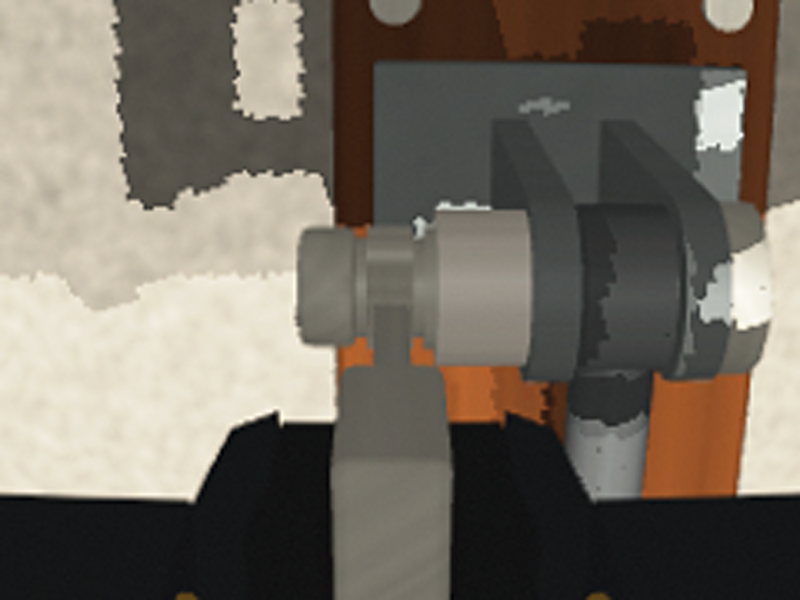

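jog_arm(
  moves=[
    {"fingers":0.8,"translation":[-0.1,0.03,0],"twist":0},
    {"fingers":0.8,"translation":[-0.2,0.06,0],"twist":0},
    {"fingers":0.8,"translation":[-0.3,0.09,0],"twist":0},
  ],
)

```text
time: 13.28
eef_pos: [0.4933, 0.0306, 0.1649]
eef_rot: [0.145, 0.989, -0.0, 0.001]
wrist_force: [3.9, -1.5, -3.6]
grip_width: 0.0139
```

jog_arm(
  moves=[
    {"fingers":0.8,"translation":[-0.1,0.03,0],"twist":0},
    {"fingers":0.8,"translation":[-0.2,0.06,0],"twist":0},
  ],
)

```text
time: 13.45
eef_pos: [0.4917, 0.0311, 0.165]
eef_rot: [0.145, 0.989, -0.0, 0.002]
wrist_force: [5.0, -2.8, -4.8]
grip_width: 0.0136
```

```bash
python3 look.py w10; python3 an.py w10 226 300 309 330
```

```text
[0.4917 0.0311 0.165 ] [ 1.454e-01  9.894e-01 -1.000e-04  1.800e-03] 13.45 [ 5.  -2.8 -4.8] [-0.37 -1.4  -0.05]
      [309, 312, 315, 318, 321, 324, 327]
226 3/-7/16 2/-4/23 2/-2/21 2/0/22 2/3/22 2/5/21 2/8/21
228 5/-7/16 3/-4/22 3/-2/23 3/0/22 3/3/23 4/5/22 3/8/22
230 7/-7/16 5/-4/22 5/-2/24 5/0/23 5/3/23 5/5/22 5/8/21
232 8/-7/16 7/-4/23 7/-2/23 7/0/22 7/3/22 7/5/22 7/8/23
234 10/-7/15 -14/-3/98 -13/-2/98 -13/0/96 -13/2/96 9/5/21 -14/5/100
236 12/-7/16 -14/-3/103 -14/-2/104 -14/0/103 -14/2/103 10/5/22 -12/5/99
238 -12/-5/102 -13/-3/105 -13/-2/105 -13/0/105 -13/2/106 -12/4/103 -12/5/102
240 -11/-5/103 -12/-3/106 -12/-2/105 -12/0/106 -12/2/105 -12/4/104 -11/5/103
242 -11/-5/105 -11/-3/106 -11/-2/105 -11/0/106 -11/2/106 -11/4/106 -10/5/104
244 -10/-5/107 -10/-3/106 -10/-2/106 -10/0/106 -10/2/107 -10/4/106 -10/5/106
246 -9/-5/107 -9/-3/107 -9/-2/109 -9/0/109 -9/2/108 -9/4/107 -9/5/106
248 -8/-5/107 -8/-3/109 -8/-2/109 -8/0/108 -8/2/109 -8/4/107 -8/5/108
250 -7/-5/109 -7/-3/109 -7/-2/108 -7/0/110 -7/2/109 -7/4/107 -7/5/109
252 -6/-5/109 -6/-3/110 -6/-2/110 -6/0/109 -7/2/111 -5/4/107 -6/
[... 1023 characters left out ...]
82 -14/-4/171 -14/-3/171 -14/-1/170 -14/-0/170 -14/1/170 -14/2/170 -14/4/171
284 -15/-4/174 -14/-3/173 -14/-1/173 -14/-0/173 -15/1/175 -14/2/173 -14/4/172
286 -14/-4/176 -14/-3/175 -14/-1/175 -14/-0/175 -14/1/174 -14/2/175 -15/3/176
288 -14/-4/175 -14/-3/176 -14/-1/175 -14/-0/176 -14/1/177 -14/2/176 -14/3/176
290 -14/-4/179 -14/-2/178 -14/-1/178 -14/-0/177 -14/1/178 -14/2/178 -14/3/178
292 -14/-4/180 -14/-2/181 -14/-1/180 -14/-0/181 -14/1/180 -14/2/180 -14/3/180
294 -14/-4/183 -14/-2/182 -14/-1/182 -14/-0/182 -14/1/182 -14/2/181 -14/3/181
296 -14/-4/184 -14/-2/184 -14/-1/183 -14/-0/183 -14/1/184 -14/2/184 -14/3/183
298 -13/-4/184 -14/-2/186 -13/-1/184 -14/-0/185 -13/1/184 -13/2/184 -13/3/184
```

View pics/w10c.png

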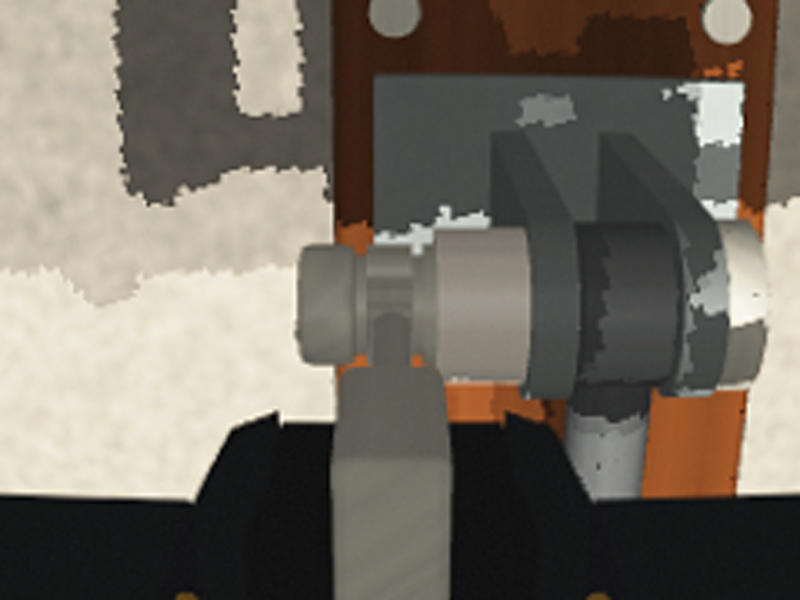

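jog_arm(
  moves=[
    {"fingers":0.8,"translation":[-0.05,0.02,-0.05],"twist":0},
    {"fingers":0.8,"translation":[-0.1,0.03,-0.1],"twist":0},
    {"fingers":0.8,"translation":[-0.1,0.03,-0.2],"twist":0},
  ],
)

```text
time: 13.75
eef_pos: [0.4912, 0.0313, 0.1639]
eef_rot: [0.145, 0.989, -0.0, 0.002]
wrist_force: [2.8, -2.9, 2.7]
grip_width: 0.0135
```

jog_arm(
  moves=[
    {"fingers":0.8,"translation":[0,0,-0.1],"twist":0},
    {"fingers":0.8,"translation":[0,0,-0.2],"twist":0},
    {"fingers":0.8,"translation":[0,0,-0.3],"twist":0},
  ],
)

```text
time: 14.0
eef_pos: [0.4905, 0.0318, 0.1607]
eef_rot: [0.145, 0.989, 0.0, 0.001]
wrist_force: [4.9, -2.1, 2.7]
grip_width: 0.0136
```

jog_arm(
  moves=[
    {"fingers":0.8,"translation":[0,0,-0.15],"twist":0},
    {"fingers":0.8,"translation":[0,0,-0.3],"twist":0},
    {"fingers":0.8,"translation":[0,0,-0.45],"twist":0},
  ],
)

```text
time: 14.25
eef_pos: [0.49, 0.0317, 0.1555]
eef_rot: [0.145, 0.989, 0.0, 0.001]
wrist_force: [3.8, -1.5, 3.8]
grip_width: 0.0134
```

jog_arm(
  moves=[
    {"fingers":0.8,"translation":[0,0,-0.15],"twist":0},
    {"fingers":0.8,"translation":[0,0,-0.3],"twist":0},
    {"fingers":0.8,"translation":[0,0,-0.45],"twist":0},
  ],
)

```text
time: 14.5
eef_pos: [0.49, 0.0317, 0.151]
eef_rot: [0.145, 0.989, 0.0, 0.001]
wrist_force: [5.2, -1.3, 3.0]
grip_width: 0.0134
```

jog_arm(
  moves=[
    {"fingers":0.8,"translation":[0.04,-0.01,-0.15],"twist":0},
    {"fingers":0.8,"translation":[0.07,-0.02,-0.3],"twist":0},
    {"fingers":0.8,"translation":[0.07,-0.02,-0.45],"twist":0},
  ],
)

```text
time: 14.75
eef_pos: [0.4902, 0.0315, 0.1461]
eef_rot: [0.145, 0.989, 0.0, 0.0]
wrist_force: [4.0, -1.2, 3.5]
grip_width: 0.0139
```

```bash
python3 look.py w11; python3 an.py w11 240 300 309 330; python3 -c "
from h import *
p,d,c=snap('side','s11');cv2.imwrite('pics/s11c.png',cv2.resize(p[180:300,250:410,::-1],(800,600),interpolation=cv2.INTER_CUBIC))"
```

```text
[0.4902 0.0315 0.1461] [1.455e-01 9.894e-01 0.000e+00 1.000e-04] 14.75 [ 4.  -1.2  3.5] [-0.3  -1.09 -0.  ]
      [309, 312, 315, 318, 321, 324, 327]
240 9/-7/16 7/-4/21 8/-2/21 7/0/22 7/3/21 7/5/22 7/7/22
242 11/-7/15 9/-4/22 9/-2/21 9/0/22 9/3/22 9/5/21 9/7/21
244 12/-7/16 11/-4/22 10/-2/22 11/0/21 11/3/21 11/5/21 10/7/22
246 14/-7/16 12/-4/23 12/-2/22 12/0/21 12/3/23 12/5/22 12/7/21
248 16/-7/16 -12/-3/101 -13/-2/102 -13/-0/102 -12/2/101 14/5/21 14/7/22
250 -11/-5/102 -11/-3/102 -12/-2/103 -12/-0/103 -12/2/103 -11/3/100 -11/5/100
252 -11/-5/104 -11/-3/105 -10/-2/102 -10/-0/103 -10/2/103 -10/3/102 -10/5/102
254 -10/-5/104 -10/-3/103 -10/-2/104 -10/-0/105 -10/2/105 -10/3/104 -10/5/104
256 -10/-5/107 -9/-3/106 -9/-2/106 -9/-0/106 -10/2/107 -9/3/105 -9/5/104
258 -9/-5/108 -8/-3/106 -9/-2/107 -8/-0/107 -8/2/107 -8/3/106 -8/5/106
260 -8/-5/108 -7/-3/107 -8/-2/108 -7/-0/107 -8/2/107 -7/3/107 -7/5/106
262 -7/-5/109 -7/-3/110 -7/-2/109 -7/-0/109 -6/2/107 -7/3/108 -6/5/107
264 -5/-5/107 -6/-3/109 -6/-2/110 -6/-0/109 -6/2/108 -6/3/108 -5/5/107
266 -3/-5/105 -5/-3/108 -6/-2/112 -6/-0/113 -5/2
[... 563 characters left out ...]
82 -14/-4/152 -14/-3/152 -14/-1/151 -14/-0/151 -14/1/151 -14/2/152 -14/4/151
284 -14/-4/154 -14/-3/154 -14/-1/154 -14/-0/154 -14/1/154 -14/2/154 -14/3/154
286 -14/-4/156 -14/-3/155 -14/-1/156 -14/-0/156 -14/1/156 -15/2/157 -15/3/157
288 -14/-4/158 -14/-3/157 -14/-1/157 -14/-0/156 -14/1/157 -14/2/157 -14/3/157
290 -14/-4/159 -14/-3/159 -14/-1/159 -14/-0/159 -14/1/159 -14/2/159 -14/3/159
292 -14/-4/161 -13/-3/159 -14/-1/161 -14/-0/161 -14/1/162 -14/2/161 -14/3/160
294 -14/-4/163 -14/-2/163 -14/-1/163 -15/-0/164 -14/1/163 -14/2/163 -14/3/162
296 -14/-4/165 -14/-2/164 -14/-1/164 -14/-0/165 -14/1/165 -14/2/164 -14/3/164
298 -13/-4/165 -13/-2/165 -13/-1/165 -14/-0/166 -14/1/166 -14/2/166 -13/3/165
```

View pics/w11c.png

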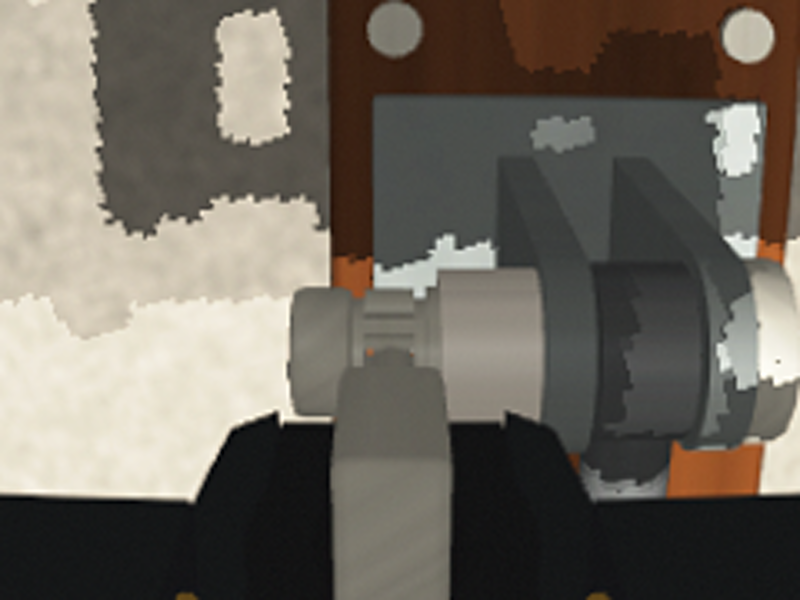

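View pics/s11c.png

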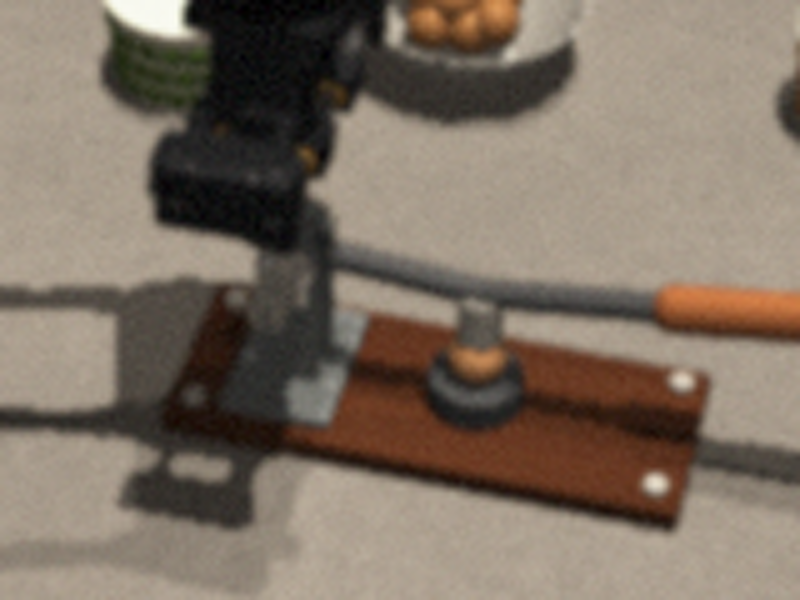

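jog_arm(
  moves=[
    {"fingers":0.8,"translation":[0.04,-0.01,-0.1],"twist":0},
    {"fingers":0.8,"translation":[0.07,-0.02,-0.2],"twist":0},
    {"fingers":0.8,"translation":[0.07,-0.02,-0.3],"twist":0},
  ],
)

```text
time: 15.1
eef_pos: [0.4904, 0.0314, 0.1429]
eef_rot: [0.145, 0.989, -0.0, -0.0]
wrist_force: [4.1, -1.1, 3.6]
grip_width: 0.0137
```

jog_arm(
  moves=[
    {"fingers":0.8,"translation":[0,0,-0.1],"twist":0},
    {"fingers":0.8,"translation":[0,0,-0.2],"twist":0},
  ],
)

```text
time: 15.27
eef_pos: [0.4906, 0.0314, 0.1411]
eef_rot: [0.145, 0.989, -0.0, -0.0]
wrist_force: [2.6, -0.8, 4.6]
grip_width: 0.0136
```

jog_arm(
  moves=[
    {"fingers":0.8,"translation":[0,0,-0.1],"twist":0},
    {"fingers":0.8,"translation":[0,0,-0.2],"twist":0},
  ],
)

```text
time: 15.43
eef_pos: [0.491, 0.0313, 0.1398]
eef_rot: [0.145, 0.989, -0.0, 0.0]
wrist_force: [2.2, -1.4, 8.7]
grip_width: 0.0139
```

jog_arm(
  moves=[
    {"fingers":0.8,"translation":[0,0,-0.1],"twist":0},
    {"fingers":0.8,"translation":[0,0,-0.2],"twist":0},
  ],
)

```text
time: 15.6
eef_pos: [0.491, 0.0313, 0.1372]
eef_rot: [0.145, 0.989, 0.0, 0.0]
wrist_force: [5.5, -1.3, 1.3]
grip_width: 0.0137
```

jog_arm(
  moves=[
    {"fingers":0.8,"translation":[0,0,-0.1],"twist":0},
    {"fingers":0.8,"translation":[0,0,-0.2],"twist":0},
  ],
)

```text
time: 15.77
eef_pos: [0.4914, 0.0311, 0.1355]
eef_rot: [0.145, 0.989, -0.0, 0.001]
wrist_force: [4.1, -1.9, 6.5]
grip_width: 0.0138
```

jog_arm(
  moves=[
    {"fingers":0.8,"translation":[0,0,-0.1],"twist":0},
    {"fingers":0.8,"translation":[0,0,-0.2],"twist":0},
  ],
)

```text
time: 15.93
eef_pos: [0.4917, 0.0312, 0.1345]
eef_rot: [0.145, 0.989, -0.0, 0.001]
wrist_force: [2.0, -2.6, 12.3]
grip_width: 0.0137
```

jog_arm(
  moves=[
    {"fingers":0.8,"translation":[0,0,-0.1],"twist":0},
    {"fingers":0.8,"translation":[0,0,-0.2],"twist":0},
  ],
)

```text
time: 16.1
eef_pos: [0.492, 0.0312, 0.1335]
eef_rot: [0.145, 0.989, 0.0, 0.001]
wrist_force: [0.8, -0.9, 18.2]
grip_width: 0.0137
```

jog_arm(
  moves=[
    {"fingers":0.8,"translation":[0,0,-0.1],"twist":0},
    {"fingers":0.8,"translation":[0,0,-0.1],"twist":0},
  ],
)

```text
time: 16.27
eef_pos: [0.4922, 0.0313, 0.1332]
eef_rot: [0.145, 0.989, 0.0, 0.001]
wrist_force: [-0.7, -2.4, 18.7]
grip_width: 0.0139
```

```bash
python3 look.py w12; python3 an.py w12 270 304 309 330
```

```text
[0.4922 0.0313 0.1332] [1.454e-01 9.894e-01 1.000e-04 1.400e-03] 16.2667 [-0.7 -2.4 18.7] [-0.28  0.03  0.05]
      [309, 312, 315, 318, 321, 324, 327]
270 -14/-4/127 -14/-3/125 -14/-1/126 -14/-0/126 -14/1/126 -14/3/126 -14/4/126
272 -14/-4/129 -14/-3/128 -14/-1/128 -14/-0/128 -14/1/128 -14/3/128 -14/4/129
274 -14/-4/131 -15/-3/132 -15/-1/132 -14/-0/131 -14/1/129 -14/2/131 -15/4/132
276 -14/-4/133 -14/-3/131 -14/-1/132 -14/-0/132 -13/1/131 -14/2/132 -14/4/132
278 -14/-4/135 -14/-3/134 -14/-1/135 -14/-0/134 -14/1/134 -14/2/135 -13/4/134
280 -14/-4/136 -14/-3/137 -14/-1/136 -14/-0/137 -14/1/137 -14/2/137 -14/4/137
282 -14/-4/139 -14/-3/139 -14/-1/139 -14/-0/139 -14/1/139 -14/2/139 -14/4/139
284 -14/-4/141 -14/-3/141 -14/-1/141 -14/-0/140 -14/1/141 -15/2/142 -14/3/142
286 -14/-4/143 -14/-3/143 -14/-1/142 -14/-0/143 -14/1/143 -14/2/143 -14/3/143
288 -14/-4/145 -14/-3/144 -14/-1/145 -14/-0/144 -13/1/144 -14/2/144 -14/3/144
290 -14/-4/147 -13/-3/146 -14/-1/147 -14/-0/147 -14/1/147 -14/2/147 -13/3/146
292 -14/-4/149 -13/-2/148 -14/-1/148 -14/-0/149 -14/1/149 -14/2/148 -14/3/148
294 -14/-4/150 -14/-2/150 -14/-1/150 -14/-0/150 -14/1/151 -13/2/149 -14/3/151
296 -14/-4/152 -14/-2/153 -14/-1/152 -14/-0/151 -14/1/153 -14/2/153 -14/3/152
298 -13/-4/153 -14/-2/154 -13/-1/153 -13/-0/152 -14/1/153 -14/2/154 -14/3/154
300 -13/-4/154 -13/-2/154 -13/-1/153 -13/-0/153 -13/1/153 -13/2/155 -13/3/154
302 -13/-4/154 -12/-2/154 -12/-1/154 -13/-0/155 -12/1/154 -13/2/154 -12/3/154
```

jog_arm(
  moves=[
    {"fingers":0.8,"translation":[0,0,-0.05],"twist":0},
    {"fingers":0.8,"translation":[0,0,-0.1],"twist":0},
  ],
)

```text
time: 16.48
eef_pos: [0.4924, 0.0313, 0.1327]
eef_rot: [0.145, 0.989, 0.0, 0.002]
wrist_force: [-0.9, -1.7, 20.5]
grip_width: 0.0137
```

jog_arm(
  moves=[
    {"fingers":0.8,"translation":[0,0,-0.05],"twist":0},
    {"fingers":0.8,"translation":[0,0,-0.1],"twist":0},
  ],
)

```text
time: 16.65
eef_pos: [0.4923, 0.0314, 0.1316]
eef_rot: [0.145, 0.989, 0.0, 0.002]
wrist_force: [-0.2, -1.4, 11.7]
grip_width: 0.0136
```

jog_arm(
  moves=[
    {"fingers":0.8,"translation":[0,0,-0.05],"twist":0},
    {"fingers":0.8,"translation":[0,0,-0.1],"twist":0},
  ],
)

```text
time: 16.82
eef_pos: [0.4917, 0.0315, 0.1285]
eef_rot: [0.145, 0.989, 0.0, 0.001]
wrist_force: [3.9, -1.6, 5.2]
grip_width: 0.0136
```

jog_arm(
  moves=[
    {"fingers":0.8,"translation":[0,0,-0.1],"twist":0},
    {"fingers":0.8,"translation":[0,0,-0.2],"twist":0},
  ],
)

```text
time: 16.98
eef_pos: [0.4913, 0.0314, 0.1257]
eef_rot: [0.145, 0.989, 0.0, 0.001]
wrist_force: [5.5, -1.2, 3.7]
grip_width: 0.0137
```

jog_arm(
  moves=[
    {"fingers":0.8,"translation":[0,0,-0.05],"twist":0},
    {"fingers":0.8,"translation":[0,0,-0.1],"twist":0},
  ],
)

```text
time: 17.15
eef_pos: [0.491, 0.0313, 0.1241]
eef_rot: [0.145, 0.989, 0.0, 0.0]
wrist_force: [5.0, -0.5, 3.2]
grip_width: 0.0137
```

```bash
python3 look.py w13; python3 an.py w13 240 306 309 330
```

```text
[0.491  0.0313 0.1241] [1.455e-01 9.894e-01 1.000e-04 3.000e-04] 17.15 [ 5.  -0.5  3.2] [-0.15 -1.12  0.02]
      [309, 312, 315, 318, 321, 324, 327]
240 2/-6/17 1/-4/22 1/-2/22 1/0/22 1/2/22 1/4/22 1/6/22
242 4/-6/17 2/-4/22 2/-2/22 2/0/21 2/2/21 2/4/22 2/6/22
244 5/-6/17 4/-4/22 4/-2/21 4/0/21 4/2/22 4/4/22 3/6/23
246 7/-6/15 5/-4/22 5/-2/22 5/0/21 5/2/22 6/4/20 5/6/23
248 9/-6/16 7/-4/21 7/-2/22 6/0/22 7/2/22 7/4/21 6/6/22
250 10/-6/15 8/-4/21 -7/-2/66 -7/0/67 8/2/22 8/4/22 8/7/22
252 12/-6/16 9/-4/22 -6/-2/68 -6/0/69 9/2/23 9/4/22 9/7/22
254 13/-6/16 11/-4/21 -6/-2/72 -6/0/72 -5/2/68 11/4/22 11/7/21
256 14/-6/17 -4/-3/70 -6/-2/75 -6/0/75 -6/2/73 13/4/21 13/7/21
258 -11/-5/93 -12/-3/94 -12/-2/94 -12/-0/94 -12/1/94 14/4/23 14/7/22
260 -13/-4/100 -14/-3/102 -13/-2/101 -13/-0/101 -13/1/102 -14/3/103 15/7/22
262 -13/-4/102 -13/-3/103 -13/-2/103 -13/-0/103 -13/1/103 -12/3/102 -12/4/100
264 -12/-4/103 -12/-3/104 -12/-2/104 -12/-0/103 -12/1/103 -12/3/104 -11/4/102
266 -11/-4/104 -12/-3/105 -11/-2/104 -12/-0/105 -11/1/105 -11/3/104 -11/4/103
268 -10/-4/104 -11/-3/106 -10/-2/103 -11/-0/105
[... 734 characters left out ...]
88 -14/-4/135 -13/-3/135 -14/-1/136 -14/-0/135 -14/1/135 -14/2/135 -14/3/135
290 -13/-4/136 -14/-3/137 -14/-1/137 -14/-0/137 -14/1/137 -14/2/137 -14/3/138
292 -14/-4/139 -14/-3/139 -14/-1/139 -14/-0/139 -14/1/139 -14/2/138 -14/3/140
294 -14/-4/140 -14/-2/141 -14/-1/141 -14/-0/141 -14/1/141 -14/2/142 -14/3/141
296 -14/-4/142 -14/-2/143 -14/-1/143 -14/-0/144 -14/1/142 -14/2/143 -13/3/142
298 -13/-4/143 -13/-2/144 -13/-1/143 -13/-0/144 -13/1/144 -14/2/145 -13/3/144
300 -13/-4/144 -13/-2/144 -12/-1/143 -13/-0/145 -13/1/145 -13/2/145 -13/3/145
302 -12/-4/145 -12/-2/145 -12/-1/144 -12/-0/144 -12/1/144 -12/2/144 -12/3/145
304 -12/-4/145 -12/-2/145 -11/-1/144 -11/-0/144 -11/1/144 -12/2/145 -12/3/145
```

View pics/w13c.png

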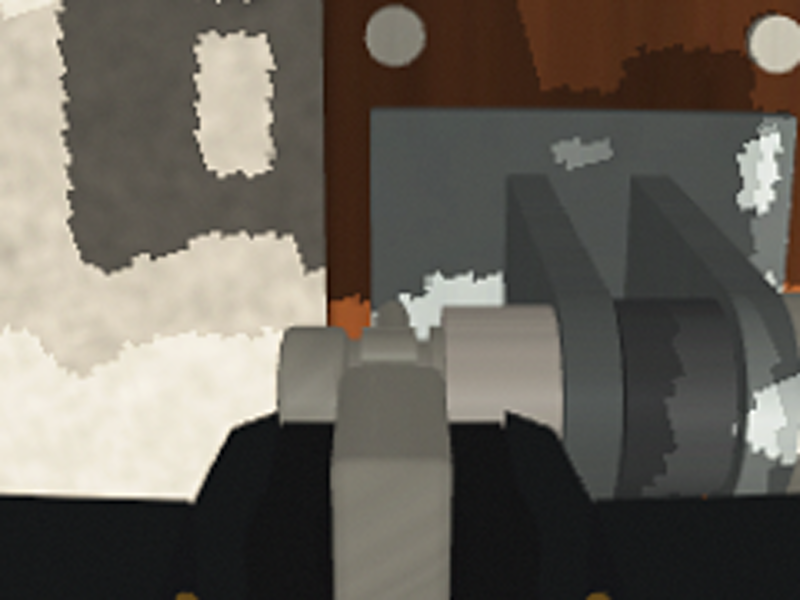

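jog_arm(
  moves=[
    {"fingers":0.8,"translation":[0.05,-0.01,-0.03],"twist":0},
    {"fingers":0.8,"translation":[0.1,-0.03,-0.06],"twist":0},
    {"fingers":0.8,"translation":[0.1,-0.03,-0.06],"twist":0},
  ],
)

```text
time: 17.45
eef_pos: [0.491, 0.0311, 0.1228]
eef_rot: [0.145, 0.989, -0.0, -0.001]
wrist_force: [4.1, -0.2, 1.4]
grip_width: 0.014
```

jog_arm(
  moves=[
    {"fingers":1.8,"translation":[0,0,0.03],"twist":0},
    {"fingers":2.4,"translation":[0,0,0.03],"twist":0},
    {"fingers":2.4,"translation":[0,0,0.03],"twist":0},
    {"fingers":2.4,"translation":[0,0,0.03],"twist":0},
  ],
)

```text
time: 17.78
eef_pos: [0.4903, 0.0311, 0.1229]
eef_rot: [0.145, 0.989, -0.0, -0.002]
wrist_force: [0.6, -1.3, 0.6]
grip_width: 0.0239
```

```bash
python3 look.py w14; python3 an.py w14 250 320 309 330
```

```text
[0.4903 0.0311 0.1229] [ 1.454e-01  9.894e-01 -2.000e-04 -1.500e-03] 17.7833 [ 0.6 -1.3  0.6] [ 0.08 -0.14  0.  ]
      [309, 312, 315, 318, 321, 324, 327]
250 10/-6/17 8/-4/21 -9/-2/75 -9/0/75 -9/2/74 8/4/22 8/7/22
252 12/-6/15 10/-4/22 -8/-2/74 -9/0/76 -8/2/75 9/4/23 10/7/21
254 13/-6/16 11/-4/22 -9/-2/79 -8/0/78 -8/2/77 11/4/22 10/7/23
256 14/-6/16 12/-4/22 -8/-2/80 -8/0/79 -8/2/80 13/4/22 12/7/22
258 16/-6/16 13/-4/24 -7/-2/82 -7/0/82 -7/2/81 13/4/23 14/7/23
260 17/-6/17 -11/-3/95 -10/-1/94 -11/0/95 -11/2/95 -11/3/96 15/7/23
262 -13/-4/103 -12/-3/102 -12/-1/101 -12/0/101 -12/1/102 -12/3/102 17/7/21
264 -12/-4/103 -12/-3/103 -12/-1/102 -12/0/102 -12/1/103 -12/3/103 -10/4/97
266 -12/-4/105 -11/-3/104 -11/-1/103 -11/0/104 -11/1/103 -11/3/104 -10/4/101
268 -10/-4/104 -10/-3/105 -10/-1/105 -11/0/105 -11/1/105 -11/3/105 -9/4/102
270 -10/-4/105 -10/-3/106 -9/-1/104 -9/0/104 -9/1/105 -10/3/105 -9/4/105
272 -10/-4/108 -9/-3/107 -9/-1/106 -9/0/107 -9/1/106 -9/3/107 -8/4/105
274 -9/-4/108 -9/-3/109 -9/-1/109 -9/0/109 -9/1/108 -9/3/108 -8/4/107
276 -8/-4/109 -8/-3/108 -8/-1/108 -8/0/108 -8/1
[... 823 characters left out ...]
132 -7/-2/132 -7/-1/132 -7/-0/132 -7/1/133 -7/2/132 -7/4/132
302 -6/-4/133 -6/-2/132 -6/-1/133 -7/-0/133 -7/1/134 -7/2/134 -7/4/134
304 -6/-4/134 -7/-2/135 -7/-1/135 -6/-0/135 -6/1/135 -7/2/135 -6/4/134
306 -6/-4/136 -74/-0/269 -6/-1/135 -6/-0/136 -6/1/136 -6/2/136 -6/4/135
308 -5/-4/137 -6/-2/137 -6/-1/137 -5/-0/136 -6/1/137 -6/2/138 -6/4/137
310 -5/-4/138 -5/-2/138 -5/-1/138 -6/-0/139 -6/1/139 -6/2/139 -6/3/139
312 -6/-4/140 -6/-2/141 -6/-1/141 -5/-0/139 -5/1/139 -5/2/140 -6/3/140
314 -5/-4/141 -6/-2/142 -5/-1/141 -5/-0/141 -5/1/141 -5/2/141 -6/3/143
316 -5/-4/142 -5/-2/142 -5/-1/142 -5/-0/142 -5/1/142 -5/2/143 -4/3/141
318 -4/-4/143 -4/-2/142 -4/-1/143 -4/-0/143 -4/1/142 -4/2/142 -5/3/143
```

View pics/w14c.png

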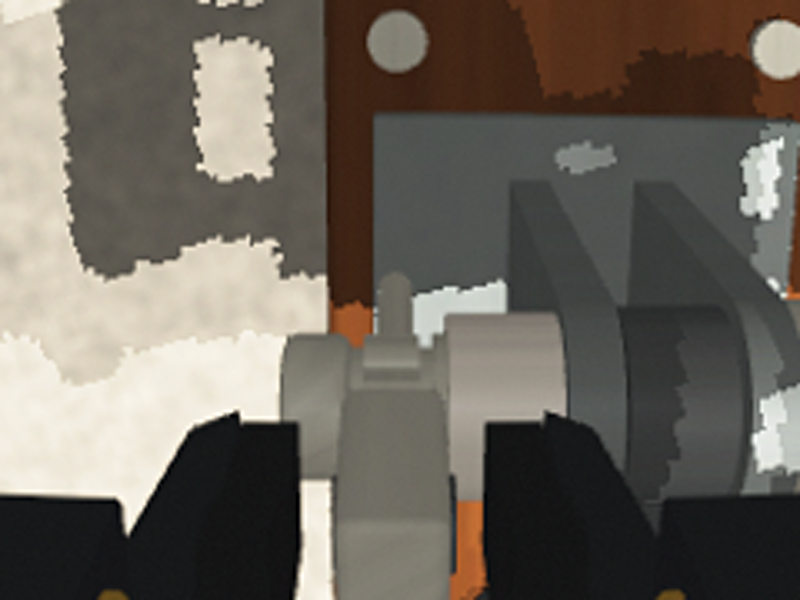

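jog_arm(
  moves=[
    {"fingers":2.6,"translation":[0,0,1],"twist":0},
    {"fingers":2.6,"translation":[0,0,3],"twist":0},
    {"fingers":2.6,"translation":[0,0,6],"twist":0},
    {"fingers":2.6,"translation":[0.5,0,9],"twist":0},
    {"fingers":2.6,"translation":[1,-0.5,11],"twist":0},
    {"fingers":2.6,"translation":[1,-0.5,11],"twist":0},
    {"fingers":2.6,"translation":[1,-0.5,11],"twist":0},
  ],
)

```text
time: 18.42
eef_pos: [0.5027, 0.026, 0.2358]
eef_rot: [0.146, 0.989, 0.0, 0.002]
wrist_force: [-0.9, -0.6, -0.3]
grip_width: 0.026
```

```bash
python3 look.py w15; python3 an.py w15 210 262 300 345; python3 -c "
from h import *
p,d,c=snap('side','s15');cv2.imwrite('pics/s15c.png',cv2.resize(p[180:300,250:410,::-1],(800,600),interpolation=cv2.INTER_CUBIC))"
```

```text
[0.5027 0.026  0.2358] [1.456e-01 9.893e-01 3.000e-04 1.700e-03] 18.4167 [-0.9 -0.6 -0.3] [-0.03 -0.17  0.01]
      [300, 303, 306, 309, 312, 315, 318, 321, 324, 327, 330, 333, 336, 339, 342]
210 -17/-13/109 -17/-11/109 -17/-9/108 -17/-7/109 -22/-4/132 -22/-2/132 -22/-0/130 -22/2/131 -22/4/133 -22/6/132 -18/9/112 -18/11/112 -17/13/110 -18/15/112 -18/18/112
212 -15/-13/109 -15/-11/108 -15/-9/109 -20/-6/130 -21/-4/135 -21/-2/135 -21/-0/136 -21/2/135 -21/4/135 -21/6/136 -16/9/113 -16/11/112 -16/13/112 -16/15/112 -16/18/112
214 -14/-14/108 -14/-11/108 -14/-9/109 -20/-6/135 -21/-4/140 -21/-2/138 -21/-0/139 -20/2/138 -21/4/139 -21/6/139 -15/9/112 -14/11/111 -15/13/112 -15/15/112 -15/18/112
216 -12/-14/108 -12/-11/108 -12/-9/108 -19/-6/139 -20/-4/140 -20/-2/140 -20/-0/140 -20/2/140 -20/4/141 -20/6/141 -13/9/111 -13/11/111 -13/13/112 -13/16/111 -13/18/111
218 -10/-14/107 -11/-11/108 -10/-9/106 -18/-6/139 -18/-4/141 -19/-2/142 -18/-0/141 -18/2/141 -18/4/140 -18/6/141 -12/9/116 -11/11/111 -11/13/111 -11/16/111 -11/18/111
220 -8/-14/104 -8/-11/104 -8/-9/104 -17/-6/139 -17/-4/141 -17/-2/141 -17/
[... 2284 characters left out ...]
25/15
252 54/-19/-2 53/-16/-1 49/-12/13 48/-9/14 48/-6/15 48/-3/14 48/0/14 48/3/14 48/7/14 48/10/14 48/13/14 48/16/14 48/19/14 48/22/13 48/25/14
254 56/-19/-1 56/-16/-2 50/-12/14 50/-9/14 51/-6/13 50/-3/14 51/0/14 50/3/14 51/7/14 50/10/15 50/13/14 50/16/16 50/19/14 51/22/14 50/25/16
256 58/-19/-2 59/-16/-3 53/-12/14 53/-9/13 52/-6/15 53/-3/13 53/0/14 53/3/14 53/7/14 53/10/14 53/13/13 53/16/14 52/19/14 53/22/14 53/25/14
258 60/-19/-2 60/-16/-1 55/-12/13 55/-9/15 55/-6/14 55/-3/14 55/0/13 54/3/16 55/7/14 55/10/13 55/13/15 54/16/15 55/19/13 55/22/14 55/26/13
260 63/-19/-1 63/-16/-2 57/-12/14 57/-9/13 57/-6/14 57/-3/13 57/0/13 57/3/15 57/7/15 57/10/13 57/13/14 57/16/15 57/19/13 57/22/13 57/26/13
```

View pics/w15c.png

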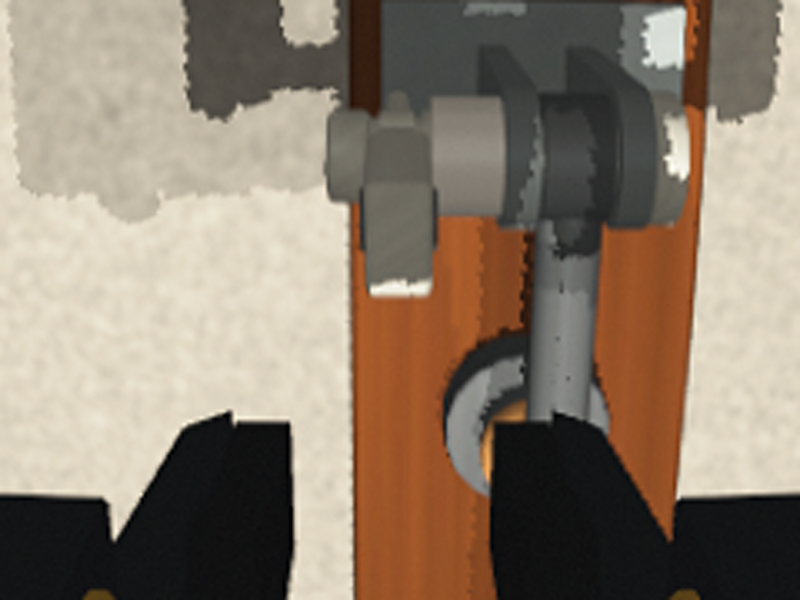

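View pics/s15c.png

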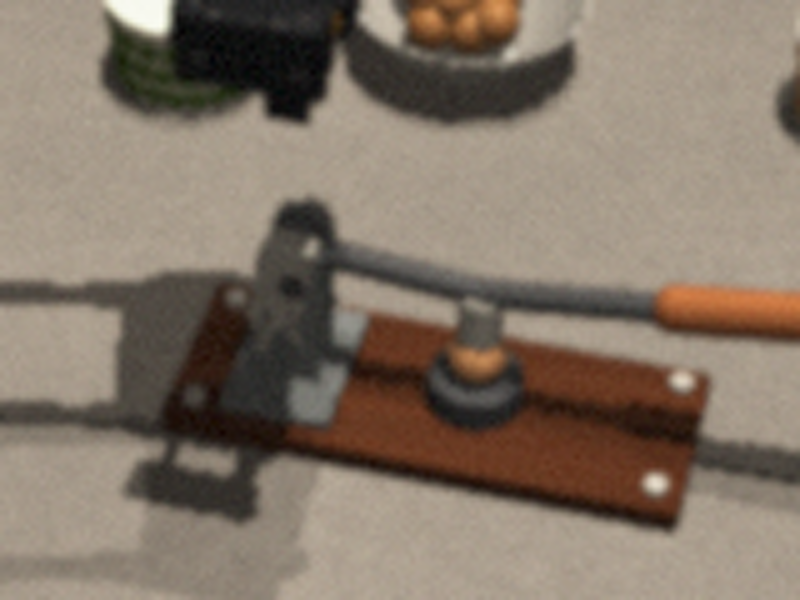

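```bash
python3 - <<'E'
from h import *
p,d,c=snap('top','t16')
a=ld('top0')['p'];df=cv2.absdiff(a,p).max(2)>60
n,l,st,ce=cv2.connectedComponentsWithStats(df.astype(np.uint8))
print([ (st[i].tolist()) for i in range(1,n) if st[i,4]>40])
print(job_done(), state()['time'], state()['wrist_force'].round(1))
E
```

```text
[[211, 180, 133, 300, 14627], [332, 188, 5, 33, 104], [302, 196, 18, 11, 128], [418, 227, 11, 12, 62], [270, 246, 10, 13, 41], [327, 301, 308, 179, 24904], [532, 312, 10, 24, 130], [542, 316, 42, 39, 893], [500, 320, 29, 36, 429], [615, 331, 13, 9, 48], [280, 368, 24, 42, 104]]
the job is handed in; nothing more can be done
the job is handed in; nothing more can be done
```

I pushed the pin home, put the cotter through the cross hole until the bow snapped over, let go, and handed the job in at about 18.5 s. `job_done()` gives no verdict, so the final state rests on my own checks.

- **Pin:** it slid on about 4 N until its position stopped changing, and force built to about 16 N against the stop. I did not re-measure the pin after the cotter went in. The sideways forces on it then were small.
- **Cotter pick-up:** it stood leaning about 12° in the block, so I straightened it in the grip against the slot wall.
- **Cross hole:** wrist-camera depth showed the hole turned about 20°. The leg entered the mouth without contact, and I swung the hole upright with about 5 N.
- **Snap:** going down, the force peaked at about 20 N, then fell to 3–5 N. I read that drop as the bow snapping over; I did not measure the bow angle.
- **After release:** the cotter swung about 11° around the pin's axis, which leaves its flat plane square to the pin. Its seat point is about 0.3 mm from the pin axis in the closest picture. The later, higher view gives 1.5–2 mm, but its heights read about 2 mm low. Both are inside the 4.5 mm limit.
- **Gripper and bystanders:** the gripper was clear, with wrist force about 1 N. Comparing the overhead picture with the first, the larger changes were at the arm, its shadow, the pin and the cotter's place in the block; none was at a bystander.

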